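# Tip the tea carton out of the packed rack and box it up

### The arm

A 7-joint arm with a two-finger parallel gripper is mounted at the origin on the work surface. World frame = base frame: x ahead of the robot, y to its left, z up, the work surface at z = 0. Lengths are in m, angles in rad, forces in N, time in s.
With the tool pointing down it reaches from about 0.4 to 0.85 m from the base axis. Payload 10.4 kg.
Tool frame: the origin (TCP) lies at the very end of the fingers, on their centre line; the grasp point (between the pads) lies r.pinch_z behind it (r.pinch_z is the distance from the TCP to the grasp point, in m); z points along the fingers, x is the direction in which the jaws open and shut, and the axes are right-handed (so a half turn about z gives the same grasp; the last joint's range is limited). The gripper opens to 87 mm and grips with 3 to 60 N. Pads are 19 mm wide; open, the fingers measure 117 mm over their backs; the gripper's body (75 mm by 190 mm) begins 51 mm behind the grasp point.
Start: joints at [1.309, 0.332, -0.065, 1.46, 0.022, 1.35, -0.088], TCP at [0.148, -0.607, 0.223] pointing down, gripper open.
Joint ranges: [-2.6, 2.6], [-0.5, 2.12], [-1.47, 1.34], [0.16, 2.42], [-1.27, 4.41], [0.06, 2.06], [-2.6, 2.6]. Speed limits (rad/s): [2.22, 2.22, 2.79, 2.79, 3.14, 3.14, 3.14].

### API

Orientations are given as a unit quaternion [x, y, z, w].
In Python, from bench import r gives the robot as it stands.
- The arm moves only by the tool carry_out, never from a script. Its argument "increments" is text: rows parted by semicolons, each of 7 numbers parted by spaces: the turn, a rotation vector about the tool's x, y, z in degrees, then the shift along the tool's x, y, z in m, then the finger opening in m, from 0 to 0.087. A call has exactly 5 rows; each row is the pose to reach, as a shift and turn from the pose measured when the call began, along the tool's axes at that moment; what a row does not reach only later rows make up. A row lasts 1/8 s, in which the tool goes at most 62.5 mm and 10.7 degrees, less where a joint would pass 70% of its speed; a pose out of reach is approached as far as the arm can. A call with a gripper value outside its range is refused whole. The fingers move at their own pace and stop on an object; "squeeze" is the grip in N (left out, the last holds). Time passes only in rows, so rows that repeat a pose let the fingers close, or fill a call up. It gives the time, the measured TCP pose, the force and the opening at its end, in the units of the state.
- r.read_state(): the state, without advancing time (a new reading comes with each control period).
- r.camera(name): name is "scene" or "top" or "wrist"; returns (picture, depth): 420x560x3 uint8, blue, green, red; 420x560 float32, m along the optical axis (not along the pixel's ray), 0 where there is no reading.
- r.camera_model(name): a dict with "K" (3x3 intrinsics, pixels), "extrinsics" (4x4, takes a point from camera to world coordinates). Camera axes: x right, y down, z forward; pixel columns grow to the right and rows downward; lengths in m; the calibration is good to about 2 mm. A picture is of the moment at which its call begins: read the wrist's pose just before it. camera_model takes no time and is no camera call; for the wrist camera it gives the pose at the moment of the call.
- r.close_job(): hands the job in, once; it reports no verdict.
The state is a dict: "time": time; "joint_positions": joint angles; "joint_vel": joint speeds; "joint_torque": joint torques, N m; "ee_pos": TCP position; "eef_rot": TCP orientation; "ft_force": force on the tool from outside, world axes, zero at the start; "torque": the same for the moment, N m; "width": finger opening in m.
Only numpy, scipy, OpenCV 4.12 (cv2) and the standard library are available. Lean on these libraries where they do the work, as an engineer would, in place of code of your own. Each camera call takes 0.05 s, during which the arm holds its last target.

### The job

Tip the plain flat-topped carton forward out of the tightly packed rack by its top edge until it leans on the rack's front rail, then grip it, lift it out and stand it upright in the open food box, setting it down gently. Then swing the box's lid shut and press down every one of its three snap tabs until it is fully engaged. Leave the tins standing in the rack and the mug, the jar and the tray of rolls where they are.

Things in the scene. Friction and masses are not known exactly. Their poses are not given: they have to be found in the camera images.
- rack: fixed wooden rack, 265 mm wide (y), five packs in a row along y, pitch 47.5 mm (1.5 mm gaps). Origin: underside, under the row's middle; -x is its front, z up. The packs stand on a 10 mm base board, x -30 to +30 mm, between a 5 mm high lip at their front feet (x -36.5 to -31.5) and a back wall (from x 32, 45 mm high, open above). Side cheeks end 110 mm above the table
- rack_rail (a point): middle of the rack's low front rail, a fixed 10 mm steel bar along y, at rack x -66 mm, 58 mm above the table. A pack tipped forward over its front foot edge passes its balance at about 22 degrees and comes to rest on this rail, leaning about 37 degrees from upright
- rack_bar (a point): middle of the rack's carrying bar, 14 mm thick, along y right over the row (rack x 0, 310 mm above the table), between posts (24 mm in x, 8 mm in y) at rack y +-123.5 mm. It blocks a hand from straight above: reach in under it from the front, tilted about 40 degrees, to get a fingertip behind a pack's rear top edge, 160 mm above the table
- carton: plain brown cardboard carton, 60 mm deep (x) x 46 mm wide (y) x 150 mm tall (z), 0.13 to 0.25 kg, rigid, with a flat top and no cap; at the start it stands in one of the three middle places of the rack, level with the tins beside it. Origin: centre of its underside; z points to its top, -x to its front (spine), as the rack's -x
- tin_a: slim tin 60 x 46 mm and 138 mm tall with a black press-in cap (48 x 34 x 12 mm) on top, 150 mm in all; stands in the rack and must stay there; origin: centre of its underside
- tin_b: slim tin 60 x 46 mm and 138 mm tall with a black press-in cap (48 x 34 x 12 mm) on top, 150 mm in all; stands in the rack and must stay there; origin: centre of its underside
- tin_left: slim tin 60 x 46 mm and 138 mm tall with a black press-in cap (48 x 34 x 12 mm) on top, 150 mm in all; stands in the rack and must stay there; origin: centre of its underside (always the end place at the rack's +y)
- tin_right: slim tin 60 x 46 mm and 138 mm tall with a black press-in cap (48 x 34 x 12 mm) on top, 150 mm in all; stands in the rack and must stay there; origin: centre of its underside (always the end place at the rack's -y)
- foodbox: deep clear plastic food box fixed to the table, 120 mm (x) x 156 mm (y) x 168 mm tall, walls and floor 4 mm, open at the top at the start. Origin: centre of its underside; z up; the lid is hinged on its +x rim
- lid (a joint): hinged white lid of the food box (a plate 120 x 156 x 8 mm): 0 shut, grows as it opens, 1.57 standing upright, at the start 1.75 to 2.0 rad (leaning back); it stays where it is left (about 0.16 N m friction)
- lid_hinge (a point): hinge line of the lid, at the middle of the food box's +x rim, 168.5 mm above the table; turns with the lid: its x axis points from the lid's free edge to the hinge, z out of the lid's top (outer) face. When shut the lid's underside lies at this height and its top face 8 mm higher
- lid_edge (a point): middle of the lid's free edge, 120 mm from the hinge, half-way through the plate's thickness
- tab_front (a joint): snap tab at the middle of the lid's front (free, far from the hinge) rim, pressed towards the lid plate: 0 up (not engaged), 0.006 m fully down (engaged); yields to about 4 N, stays where it is left, bottoms at 6 mm
- tab_left (a joint): snap tab at the middle of the lid's +y side rim, pressed towards the lid plate: 0 up (not engaged), 0.006 m fully down (engaged); yields to about 4 N, stays where it is left, bottoms at 6 mm
- tab_right (a joint): snap tab at the middle of the lid's -y side rim, pressed towards the lid plate: 0 up (not engaged), 0.006 m fully down (engaged); yields to about 4 N, stays where it is left, bottoms at 6 mm
- tab_front_top (a point): centre of the pressing face of the snap tab on the lid's front (free) rim; the face is 34 mm along the rim by 20 mm across, and stands 8 mm above the lid's top face when up, 2 mm when down
- tab_left_top (a point): centre of the pressing face of the snap tab on the lid's +y side rim; the face is 34 mm along the rim by 20 mm across, and stands 8 mm above the lid's top face when up, 2 mm when down
- tab_right_top (a point): centre of the pressing face of the snap tab on the lid's -y side rim; the face is 34 mm along the rim by 20 mm across, and stands 8 mm above the lid's top face when up, 2 mm when down
- tray: foil tray with bread rolls, 120 x 180 mm, 60 mm tall, beyond the rack and the food box; origin: centre of its underside; not to be disturbed
- mug: white mug, 76 mm wide, 85 mm tall, beyond the rack and the food box, right of the tray; origin: centre of its underside; not to be disturbed
- jar: glass jar with a steel cap, 60 mm wide, 90 mm tall, beyond the rack and the food box, left of the tray; origin: centre of its underside; not to be disturbed

How it is judged:
On the way, in this order (a step that is already met when the one before it is completed fails the run):
1. the carton is tipped forward at least 20 degrees with its foot still standing in the rack (angle between carton's own z axis and vertical above 0.35 rad and z of carton in the frame of rack below 0.04 m and x of carton in the frame of rack between -0.03 and 0.03 m and y of carton in the frame of rack between -0.08 and 0.08 m), for 0.2 s.
2. the carton stands upright on the floor of the food box, let go (x of carton in the frame of foodbox between -0.05 and 0.05 m and y of carton in the frame of foodbox between -0.06 and 0.06 m and z of carton in the frame of foodbox below 0.015 m and angle between carton's own z axis and vertical below 0.12 rad and contact force between the fingers and carton below 0.5 N), for 0.2 s.
3. the lid is shut (value of joint lid below 0.05 rad), for 0.1 s.
At the end, for the whole second after the job is handed in: the carton stands upright (within 7 degrees) on the floor of the food box (its foot within 15 mm of the box's underside), released and at rest; the lid is shut within 0.05 rad; all three snap tabs are down by at least 4.5 of their 6 mm (all of step 2 and linear speed of carton below 0.02 m/s and value of joint lid below 0.05 rad and value of joint each of tab_front, tab_left, tab_right above 0.0045 m); the robot touches nothing.
It fails at once if a tin was moved more than 30 mm or tipped more than 15 degrees (distance of any of tin_a, tin_b, tin_left, tin_right from where it was at the start of the episode above 0.03 m or angle between any of tin_a, tin_b, tin_left, tin_right's own z axis and vertical above 0.26 rad).
It fails at once if the mug, jar or tray was moved more than 30 mm (distance of any of mug, jar, tray from where it was at the start of the episode above 0.03 m).
It fails at once if the carton was dropped in the food box (faster than 0.6 m/s inside it) (x of carton in the frame of foodbox between -0.05 and 0.05 m and y of carton in the frame of foodbox between -0.06 and 0.06 m and z of carton in the frame of foodbox below 0.12 m and linear speed of carton above 0.6 m/s).
It also fails if it takes over 72 s, if anything falls off the work surface, if the arm or the gripper's body presses on something with over 40 N, if the wrist force passes 120 N, or if a joint passes its speed limit or range.

## Working session

There is one attempt and no reset: what is moved stays moved. The work goes in short steps, Python scripts to look and compute and a tool call to move; the robot and the scene stay as the last step left them, time stands still between calls to the robot, and variables do not carry over. Pictures are saved under pics/ and viewed, and the job is handed in when it is done.

Besides the shell and the picture viewer there is one more tool, called after "Emit:" as name(argument=value, ...) on one line, values as JSON. carry_out: Moves the arm, as the interface text tells. Its arguments: {"type":"object","properties":{"increments":{"type":"string"},"squeeze":{"type":"number"}},"required":["increments"]}

```bash
ls; mkdir -p pics; python3 - <<'E'
from bench import r
import cv2
print(r.read_state(), r.pinch_z)
for n in ("scene","top"):
    im,d=r.camera(n); cv2.imwrite(f"pics/{n}0.png",im)
    m=r.camera_model(n); print(n,m)
    import numpy as np; np.save(f"{n}0.npy",d)
E
```

```text
pics
{'time': 0.0, 'joint_positions': array([ 1.30941324,  0.33284334, -0.0646868 ,  1.46093567,  0.02158293,
        1.34989466, -0.08853371]), 'joint_vel': array([-0.00050092,  0.00124256,  0.00098257,  0.00025593,  0.00174863,
        0.00091792, -0.00063692]), 'joint_torque': array([-1.22454596e-03, -6.23246956e+01,  2.43798725e-02, -3.89892304e+01,
       -6.14217971e-02,  3.96944617e-02,  1.06427783e-04]), 'ee_pos': array([ 0.14772702, -0.6068961 ,  0.22177441]), 'eef_rot': array([ 7.86286072e-01, -6.17862228e-01, -5.60865001e-04, -4.07365951e-04]), 'ft_force': array([-0.68529179,  1.17186649,  1.05283487]), 'torque': array([ 0.01196597, -0.0415373 , -0.02273421]), 'width': 0.08677143185009176} 0.0187
scene {'K': array([[402.39546481,   0.        , 280.87719017],
       [  0.        , 402.39546481, 209.62779304],
       [  0.        ,   0.        ,   1.        ]]), 'extrinsics': array([[-0.82738968,  0.53354129, -0.17538531,  0.76568037],
       [ 0.5616153 ,  0.78387146, -0.26482786,  0.23311552],
       [-0.00381706, -0.31761491, -0.94821211,  1.01726728],
       [ 0.        ,  0.        ,  0.        ,  1.        ]])}
top {'K': array([[480.98062088,   0.        , 279.69690008],
       [  0.        , 480.98062088, 220.18551574],
       [  0.        ,   0.        ,   1.        ]]), 'extrinsics': array([[ 0.00686176, -0.98487856,  0.1731102 ,  0.40734524],
       [-0.99997074, -0.00734364, -0.00214337, -0.00514251],
       [ 0.00338222, -0.17309043, -0.98490013,  1.20374538],
       [ 0.        ,  0.        ,  0.        ,  1.        ]])}
```

View pics/scene0.png

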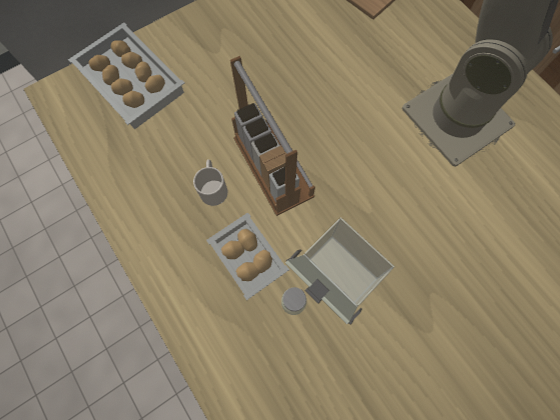

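View pics/top0.png

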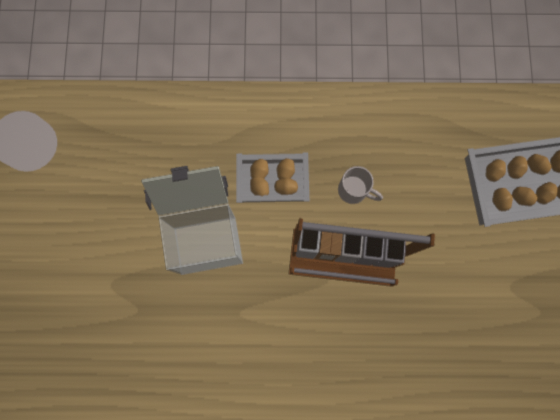

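The top view shows the rack at about (295–430, 222–283). The carton (brown top near (331, 243)) is in the second place from +y. The box is at (160–240, 205–270) with its lid open towards +x. I'll enlarge these for exact measurements.

```bash
python3 - <<'E'
import cv2
im=cv2.imread("pics/top0.png")
cv2.imwrite("pics/rack_c.png",cv2.resize(im[210:295,280:440],None,fx=5,fy=5,interpolation=cv2.INTER_CUBIC))
cv2.imwrite("pics/box_c.png",cv2.resize(im[160:280,135:255],None,fx=5,fy=5,interpolation=cv2.INTER_CUBIC))
E
```

```text
(no output)
```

View pics/rack_c.png

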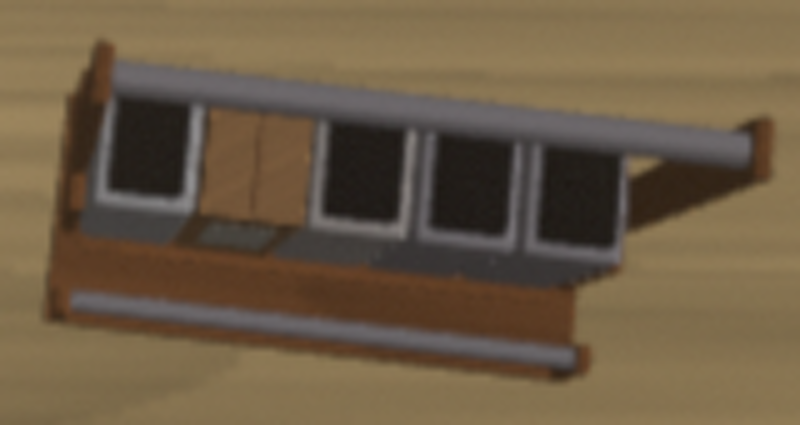

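View pics/box_c.png

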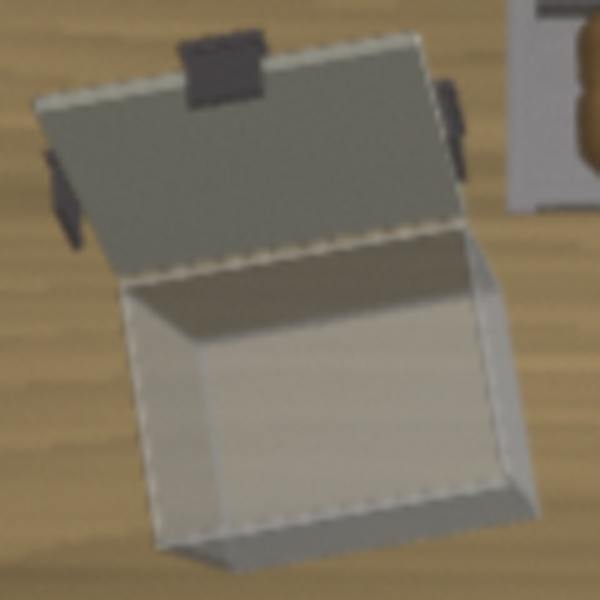

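```bash
cat > h.py <<'E'
import numpy as np, cv2
from scipy.spatial.transform import Rotation as R
def ray(m,u,v,z):
    K,E=m["K"],m["extrinsics"]; d=E[:3,:3]@np.linalg.solve(K,[u,v,1]); o=E[:3,3]
    return o+d*(z-o[2])/d[2]
def pts(m,d):
    v,u=np.mgrid[:d.shape[0],:d.shape[1]]; K,E=m["K"],m["extrinsics"]
    p=np.stack([(u-K[0,2])/K[0,0]*d,(v-K[1,2])/K[1,1]*d,d],-1)
    return p@E[:3,:3].T+E[:3,3]
E
python3 - <<'E'
from bench import r
from h import *
m=r.camera_model("top")
c=lambda x,y,z,ox,oy: ray(m,ox+(x+.5)/5-.5,oy+(y+.5)/5-.5,z)
np.set_printoptions(precision=4,suppress=True)
rk=lambda x,y,z:c(x,y,z,280,210); bx=lambda x,y,z:c(x,y,z,135,160)
def show(n,a,b): print(n,a,b,np.linalg.norm(a-b),np.degrees(np.arctan2(*( (a-b)[[1,0]]))), (a+b)/2)
show("rail",rk(72,300,.063),rk(575,357,.063))
show("bar",rk(105,77,.312),rk(757,150,.312))
show("cartonfront",rk(203,217,.16),rk(305,227,.16))
show("packsfront",rk(97,203,.148),rk(620,263,.148))
show("hinge",bx(122,282,.168),bx(465,228,.168))
show("front",bx(158,548,.168),bx(505,485,.168))
show("left",bx(122,282,.168),bx(158,548,.168))
show("right",bx(465,228,.168),bx(505,485,.168))
d=np.load("top0.npy"); P=pts(m,d)
def at(x,y,ox,oy): 
    return P[int(round(oy+(y+.5)/5-.5)),int(round(ox+(x+.5)/5-.5))]
print("carton tops",at(230,170,280,210),at(285,190,280,210))
print("rail d",at(150,310,280,210),at(450,343,280,210))
print("bar d",at(200,90,280,210),at(650,137,280,210))
print("lid d",at(100,120,135,160),at(400,60,135,160),at(150,250,135,160),at(430,210,135,160), at(280,180,135,160), "tab",at(225,70,135,160))
print("floor",at(350,400,135,160))
# pose of the carton etc
E
```

```text
rail [ 0.4894 -0.0423  0.063 ] [ 0.4643 -0.2795  0.063 ] 0.23856737973015615 83.95584116746565 [ 0.4769 -0.1609  0.063 ]
bar [ 0.5552 -0.0464  0.312 ] [ 0.5293 -0.2904  0.312 ] 0.24538404693416305 83.94612083222027 [ 0.5422 -0.1684  0.312 ]
cartonfront [ 0.5189 -0.0961  0.16  ] [ 0.5149 -0.1405  0.16  ] 0.04456415347188223 84.7894851188846 [ 0.5169 -0.1183  0.16  ]
packsfront [ 0.526  -0.0505  0.148 ] [ 0.5012 -0.2803  0.148 ] 0.23115105636521208 83.83781669414155 [ 0.5136 -0.1654  0.148 ]
hinge [0.5967 0.2567 0.168 ] [0.622  0.1073 0.168 ] 0.15153064657820525 99.59379031447217 [0.6093 0.182  0.168 ]
front [0.4808 0.2355 0.168 ] [0.5089 0.0872 0.168 ] 0.1509350931858065 100.75435315082689 [0.4949 0.1613 0.168 ]
left [0.5967 0.2567 0.168 ] [0.4808 0.2355 0.168 ] 0.11788701405170957 10.396952065816162 [0.5387 0.2461 0.168 ]
right [0.622  0.1073 0.168 ] [0.5089 0.0872 0.168 ] 0.11482293717542863 10.105737676799865 [0.5655 0.0972 0.168 ]
carton tops [ 0.5387 -0.1089  0.1601] [ 0.5302 -0.133   0.1591]
rail d [ 0.4841 -0.0802  0.0616] [ 0.4707 -0.221   0.0665]
bar d [ 0.5489 -0.0824  0.3174] [ 0.5329 -0.2492  0.3196]
lid d [0.6436 0.2429 0.2674] [0.6692 0.1235 0.2679] [0.6076 0.241  0.1814] [0.6268 0.1207 0.1784] [0.6323 0.1804 0.2111] tab [0.6597 0.19   0.2852]
floor [0.5662 0.1796 0.0044]
```

```bash
cat >> h.py <<'E'
def T(x,y,yaw):
    return R.from_euler('z',yaw,degrees=True), np.array([x,y,0.])
RACK=T(.5427,-.1683,-6.05); BOX=T(.552,.172,10.25)
def base(fr):  # tool x=-frame y, tool y=-frame x, z down
    return fr[0]*R.from_matrix(np.array([[0,-1,0],[-1,0,0],[0,0,-1]]).T)
def plan(fr,p,tilt=0,roll=0,spin=0):
    """target TCP p in frame; tilt about tool x (z leans to +x of frame), roll about tool y, spin about z first"""
    from bench import r
    s=r.read_state(); R0=R.from_quat(s["eef_rot"]); p0=s["ee_pos"]
    Rt=base(fr)*R.from_euler('XYZ',[tilt,roll,0],degrees=True)
    if spin: Rt=Rt*R.from_euler('z',spin,degrees=True)
    pt=fr[0].apply(p)+fr[1]
    rv=(R0.inv()*Rt).as_rotvec(degrees=True); dp=R0.inv().apply(pt-p0)
    print("rot",np.round(rv,1),"shift",np.round(dp,4),"| world",np.round(pt,3),"dist",round(np.linalg.norm(dp),3),"ang",round(np.linalg.norm(rv),1))
def cur(fr):
    from bench import r
    s=r.read_state(); p=fr[0].inv().apply(s["ee_pos"]-fr[1])
    e=(base(fr).inv()*R.from_quat(s["eef_rot"])).as_euler('XYZ',degrees=True)
    print("t",round(s["time"],2),"p",np.round(p,4),"tilt/roll/spin",np.round(e,1),"F",np.round(s["ft_force"],1),"w",round(s["width"],4),"q",np.round(s["joint_positions"],2))
E
python3 - <<'E'
from h import *
cur(RACK); plan(RACK,[-.14,.02,.30],0); plan(RACK,[-.14,.02,.28],40)
E
```

```text
t 0.1 p [-0.3465 -0.4778  0.2219] tilt/roll/spin [ -0.   -0.1 -19.7] F [ 0.2  0.4 -0.1] w 0.0871 q [ 1.31  0.33 -0.06  1.46  0.02  1.35 -0.09]
rot [ 0.   0.1 19.7] shift [-0.399  -0.3625 -0.0777] | world [ 0.406 -0.134  0.3  ] dist 0.545 ang 19.7
rot [39.6  7.  18.9] shift [-0.3989 -0.3625 -0.0577] | world [ 0.406 -0.134  0.28 ] dist 0.542 ang 44.4
```

Emit:
carry_out(increments="0 0 8 -0.06 -0.05 -0.04 0.05; 0 0 16 -0.105 -0.095 -0.07 0.05; 0 0 19.7 -0.15 -0.135 -0.078 0.05; 0 0 19.7 -0.195 -0.175 -0.078 0.05; 0 0 19.7 -0.24 -0.215 -0.078 0.05")

```text
time: 0.72
ee_pos: [0.2889, -0.343, 0.2997]
eef_rot: [-0.669, 0.743, 0.0, 0.0]
ft_force: [1.2, -0.5, 0.6]
width: 0.0518
```

```bash
python3 - <<'E'
from h import *
cur(RACK); plan(RACK,[-.14,.02,.28],40)
E
```

```text
t 0.72 p [-0.2339 -0.2005  0.2997] tilt/roll/spin [-0. -0. -0.] F [ 1.2 -0.5  0.6] w 0.0518 q [ 1.03 -0.08 -0.24  1.76 -0.02  1.46 -0.89]
rot [40.  0.  0.] shift [-0.2204 -0.0941  0.0198] | world [ 0.406 -0.134  0.28 ] dist 0.24 ang 40.0
```

Emit:
carry_out(increments="10 0 0 -0.055 -0.024 0.005 0.05; 20 0 0 -0.11 -0.047 0.01 0.05; 30 0 0 -0.165 -0.07 0.015 0.05; 40 0 0 -0.22 -0.094 0.02 0.05; 40 0 0 -0.22 -0.094 0.02 0.05")

```text
time: 1.35
ee_pos: [0.4378, -0.1429, 0.2394]
eef_rot: [-0.623, 0.702, -0.222, 0.264]
ft_force: [1.9, 0.4, 0.1]
width: 0.0501
```

```bash
python3 - <<'E'
from h import *
from bench import r
cur(RACK)
for n in ("scene","top"):
    im,d=r.camera(n); np.save(n+"1.npy",d); cv2.imwrite(f"pics/{n}1.png",im)
E
```

```text
t 1.35 p [-0.107   0.0142  0.2394] tilt/roll/spin [40.1 -4.8  2.6] F [1.9 0.4 0.1] w 0.0501 q [ 0.45 -0.5  -0.01  2.37 -0.49  0.68 -0.96]
```

View pics/scene1.png

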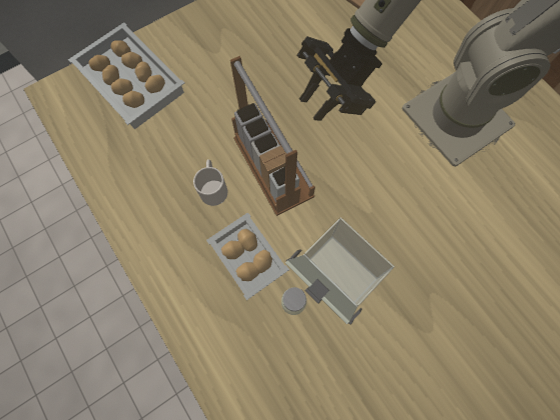

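View pics/top1.png

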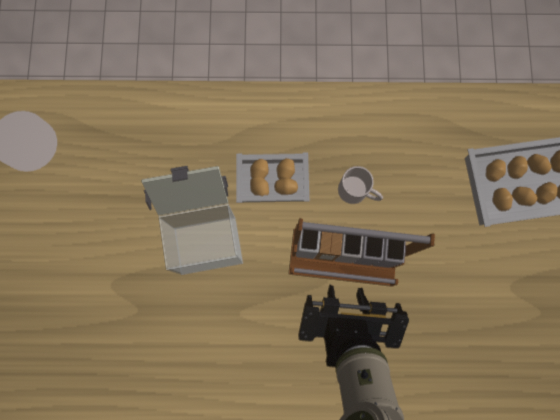

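```bash
python3 - <<'E'
from h import *
from bench import r
s=r.read_state(); R0=R.from_quat(s["eef_rot"])
A=[]
for n in ("scene","top"):
    P=pts(r.camera_model(n),np.load(n+"1.npy")).reshape(-1,3)
    P=P[(P[:,2]>.05)]
    q=R0.inv().apply(P-s["ee_pos"]); A.append(q[(abs(q)<.25).all(1)])
A=np.vstack(A)
for z in np.arange(-.2,.01,.01):
    b=A[(A[:,2]>=z)&(A[:,2]<z+.01)]
    for side in(1,):
        if len(b)>3: print(round(z,2),len(b),"x",np.round(np.percentile(b[:,0],[0,2,98,100]),3),"y",np.round(np.percentile(b[:,1],[0,2,98,100]),3))
E
```

```text
-0.2 236 x [-0.045 -0.044  0.024  0.034] y [-0.045 -0.042  0.006  0.011]
-0.19 295 x [-0.036 -0.034  0.028  0.039] y [-0.043 -0.041  0.012  0.025]
-0.18 650 x [-0.051 -0.048  0.025  0.032] y [-0.043 -0.042  0.026  0.033]
-0.17 733 x [-0.053 -0.052  0.012  0.022] y [-0.044 -0.042  0.035  0.04 ]
-0.16 262 x [-0.053 -0.052  0.017  0.019] y [-0.036 -0.036  0.018  0.025]
-0.15 286 x [-0.053 -0.052  0.016  0.019] y [-0.03  -0.028  0.017  0.021]
-0.14 429 x [-0.052 -0.052  0.015  0.019] y [-0.032 -0.031  0.017  0.024]
-0.13 401 x [-0.053 -0.052  0.015  0.019] y [-0.032 -0.031  0.017  0.022]
-0.12 1940 x [-0.097 -0.094  0.091  0.099] y [-0.043 -0.04   0.033  0.038]
-0.11 1204 x [-0.097 -0.097  0.09   0.096] y [-0.043 -0.041  0.033  0.04 ]
-0.1 956 x [-0.095 -0.091  0.085  0.094] y [-0.044 -0.042  0.025  0.032]
-0.09 904 x [-0.089 -0.085  0.082  0.09 ] y [-0.045 -0.043  0.028  0.032]
-0.08 341 x [-0.089 -0.089  0.084  0.088] y [-0.044 -0.043  0.024  0.03 ]
-0.07 84 x [-0.089 -0.062  0.079  0.082] y [-0.035 -0.034  0.023  0.036]
-0.06 111 x [-0.04  -0.039  0.042  0.043] y [-0.017 -0.017  0.007  0.012]
-0.05 127 x [-0.038 -0.037  0.039  0.043] y [-0.018 -0.017  0.01   0.01 ]
-0.04 114 x [-0.04  -0.038  0.036  0.039] y [-0.018 -0.017  0.004  0.005]
-0.03 129 x [-0.038 -0.036  0.035  0.037] y [-0.017 -0.017  0.007  0.01 ]
-0.02 167 x [-0.037 -0.036  0.137  0.138] y [-0.144 -0.14   0.008  0.01 ]
-0.01 541 x [-0.037 -0.036  0.137  0.139] y [-0.151 -0.149  0.004  0.013]
0.0 810 x [-0.114 -0.109  0.132  0.139] y [-0.15  -0.143 -0.121  0.011]
```

```bash
python3 - <<'E'
from h import *
cur(RACK); plan(RACK,[-.07,.0475,.215],55);plan(RACK,[-.06,.0475,.205],68)
E
```

```text
t 1.45 p [-0.1088  0.0173  0.2356] tilt/roll/spin [39.7 -5.1  2.4] F [-0.6 -0.4  0.9] w 0.0496 q [ 0.44 -0.5  -0.01  2.37 -0.49  0.68 -0.96]
rot [15.4  4.8 -3. ] shift [-0.0271 -0.0156  0.0432] | world [ 0.478 -0.114  0.215] dist 0.053 ang 16.4
rot [28.4  4.5 -3.6] shift [-0.0259 -0.0169  0.0573] | world [ 0.488 -0.115  0.205] dist 0.065 ang 28.9
```

Emit:
carry_out(increments="5 3 -1 -0.015 -0.008 0.022 0; 15 5 -3 -0.027 -0.016 0.045 0; 22 5 -3 -0.026 -0.017 0.057 0; 28 4.5 -3.5 -0.026 -0.017 0.057 0; 28 4.5 -3.5 -0.026 -0.017 0.057 0")

```text
time: 2.08
ee_pos: [0.5507, -0.1314, 0.2754]
eef_rot: [-0.583, 0.646, -0.365, 0.333]
ft_force: [1.1, 0.6, 0.5]
width: 0.0077
```

```bash
python3 - <<'E'
from h import *
cur(RACK); plan(RACK,[-.06,.0475,.205],68)
E
```

```text
t 2.08 p [0.004  0.0375 0.2754] tilt/roll/spin [59.1 -0.4  0.1] F [1.1 0.6 0.5] w 0.0077 q [ 0.48 -0.38 -0.22  2.41 -1.25  0.21 -0.31]
rot [ 8.9  0.4 -0.1] shift [-0.01    0.0933 -0.0188] | world [ 0.488 -0.115  0.205] dist 0.096 ang 8.9
```

```bash
python3 - <<'E'
from h import *
for a in ([-.02,.04,.265],57),([-.04,.0475,.25],52),([-.055,.0475,.235],45),([-.055,.0475,.22],40): plan(RACK,*a)
E
```

```text
rot [-2.1  0.4 -0.1] shift [-0.0026  0.0212 -0.0153] | world [ 0.527 -0.126  0.265] dist 0.026 ang 2.2
rot [-7.1  0.4 -0. ] shift [-0.0101  0.0444 -0.0247] | world [ 0.508 -0.117  0.25 ] dist 0.052 ang 7.2
rot [-14.1   0.4  -0. ] shift [-0.0101  0.0649 -0.0299] | world [ 0.493 -0.115  0.235] dist 0.072 ang 14.1
rot [-19.1   0.4   0. ] shift [-0.01    0.0778 -0.0222] | world [ 0.493 -0.115  0.22 ] dist 0.082 ang 19.1
```

Emit:
carry_out(increments="-2 0.4 0 -0.003 0.021 -0.015 0; -7 0.4 0 -0.01 0.044 -0.025 0; -14 0.4 0 -0.01 0.065 -0.03 0; -19 0.4 0 -0.01 0.078 -0.022 0; -19 0.4 0 -0.01 0.078 -0.022 0")

```text
time: 2.7
ee_pos: [0.4938, -0.1163, 0.2208]
eef_rot: [-0.628, 0.698, -0.256, 0.229]
ft_force: [-0.4, -0.7, 0.5]
width: 0.0003
```

```bash
python3 - <<'E'
from h import *
cur(RACK); plan(RACK,[-.055,.0475,.22],40)
plan(RACK,[-.012,.0475,.195],40);plan(RACK,[-.012,.0475,.175],40)
E
```

```text
t 2.7 p [-0.0541  0.0466  0.2208] tilt/roll/spin [40.2  0.  -0. ] F [-0.4 -0.7  0.5] w 0.0003 q [ 1.   -0.44 -0.65  2.32 -0.75  0.58 -0.86]
rot [-0.2 -0.   0. ] shift [-0.0009  0.0012  0.    ] | world [ 0.493 -0.115  0.22 ] dist 0.002 ang 0.2
rot [-0.2 -0.   0. ] shift [-0.001  -0.0155  0.0469] | world [ 0.536 -0.12   0.195] dist 0.049 ang 0.2
rot [-0.2 -0.   0. ] shift [-0.001  -0.0026  0.0622] | world [ 0.536 -0.12   0.175] dist 0.062 ang 0.2
```

Emit:
carry_out(increments="0 0 0 -0.001 -0.008 0.024 0; 0 0 0 -0.001 -0.0155 0.047 0; 0 0 0 -0.001 -0.006 0.058 0; 0 0 0 -0.001 -0.003 0.062 0; 0 0 0 -0.001 -0.003 0.062 0")

```text
time: 3.32
ee_pos: [0.5357, -0.12, 0.1754]
eef_rot: [-0.628, 0.698, -0.256, 0.229]
ft_force: [-0.3, -0.4, 0.1]
width: 0.0004
```

```bash
python3 - <<'E'
from h import *
from bench import r
cur(RACK); plan(RACK,[-.011,.0475,.166],40)
im,d=r.camera("scene"); cv2.imwrite("pics/s2.png",cv2.resize(im[60:220,220:400],None,fx=3.5,fy=3.5,interpolation=cv2.INTER_CUBIC))
im,d=r.camera("wrist"); cv2.imwrite("pics/w2.png",im)
cur(RACK)
E
```

```text
t 3.33 p [-0.012   0.0473  0.1754] tilt/roll/spin [40.2  0.  -0. ] F [-0.3 -0.4  0.1] w 0.0004 q [ 1.05 -0.24 -0.79  2.3  -0.68  0.39 -0.91]
rot [-0.2 -0.   0. ] shift [-0.0002  0.0053  0.0079] | world [ 0.537 -0.12   0.166] dist 0.009 ang 0.2
t 3.42 p [-0.0116  0.0473  0.1761] tilt/roll/spin [40.2  0.1 -0. ] F [ 0.9  0.3 -0.2] w 0.0002 q [ 1.05 -0.24 -0.79  2.3  -0.68  0.39 -0.91]
```

View pics/s2.png

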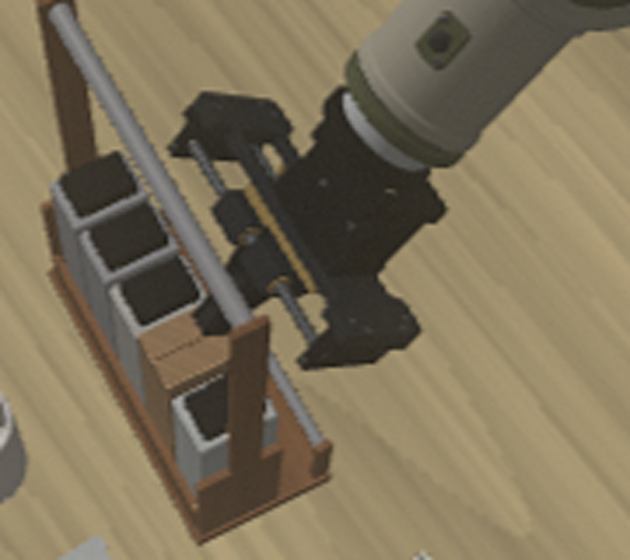

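View pics/w2.png

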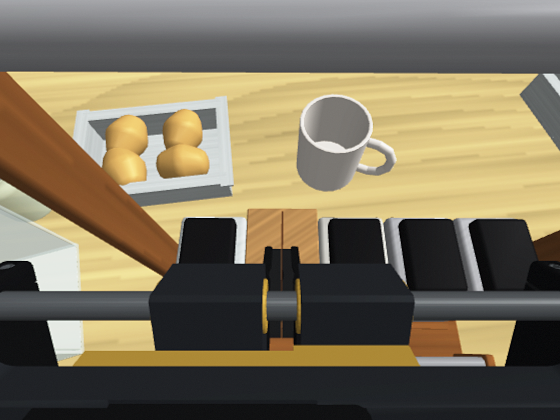

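The wrist view shows the closed fingertips (265–302, 250) centred on the carton's tape seam, with the tins clear on both sides. I'll press lightly near the front edge.

Emit:
carry_out(increments="0 0 0 0 0.0033 0.0049 0; 0 0 0 0 0.0053 0.0079 0; 0 0 0 0 0.006 0.009 0; 0 0 0 0 0.006 0.009 0; 0 0 0 0 0.006 0.009 0")

```text
time: 4.05
ee_pos: [0.5384, -0.1205, 0.1667]
eef_rot: [-0.628, 0.698, -0.257, 0.23]
ft_force: [-2.9, 1.3, 8.1]
width: 0.0004
```

```bash
python3 - <<'E'
from h import *
from bench import r
cur(RACK)
E
```

```text
t 4.05 p [-0.0093  0.0471  0.1667] tilt/roll/spin [40.4  0.1 -0. ] F [-2.9  1.3  8.1] w 0.0004 q [ 1.05 -0.22 -0.8   2.3  -0.68  0.35 -0.9 ]
```

Emit:
carry_out(increments="0 0 0 0 0.009 -0.0045 0; 0 0 0 0 0.0185 -0.0125 0; 0 0 0 0 0.029 -0.02 0; 0 0 0 0 0.0405 -0.0265 0; 0 0 0 0 0.0405 -0.0265 0")

```text
time: 4.68
ee_pos: [0.4916, -0.1161, 0.1625]
eef_rot: [-0.627, 0.697, -0.259, 0.231]
ft_force: [-1.6, -0.2, 8.1]
width: 0.0002
```

```bash
python3 - <<'E'
from h import *
from bench import r
cur(RACK)
im,d=r.camera("wrist"); cv2.imwrite("pics/w3.png",im)
im,d=r.camera("scene"); cv2.imwrite("pics/s3.png",cv2.resize(im[60:220,220:400],None,fx=3.5,fy=3.5,interpolation=cv2.INTER_CUBIC))
E
```

```text
t 4.67 p [-0.0563  0.0465  0.1625] tilt/roll/spin [40.6  0.2 -0.1] F [-1.6 -0.2  8.1] w 0.0002 q [ 0.95 -0.35 -0.67  2.41 -0.83  0.4  -0.77]
```

View pics/w3.png

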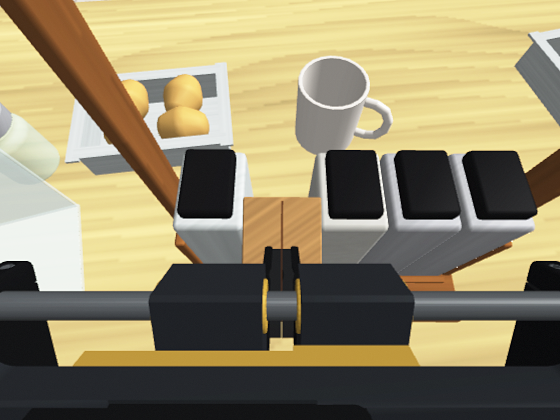

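View pics/s3.png

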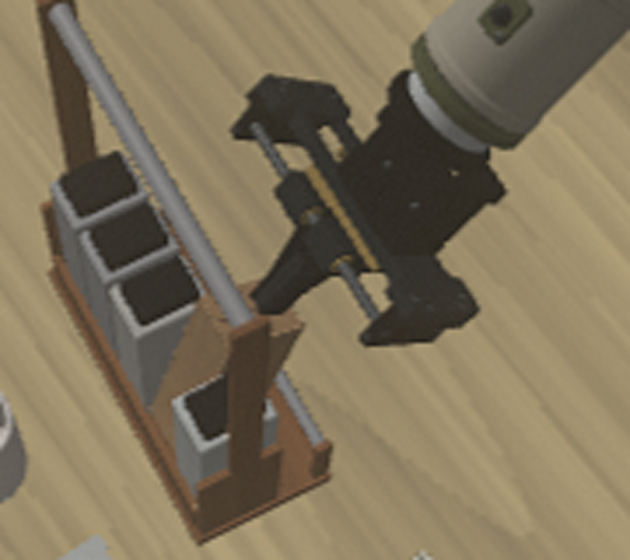

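Emit:
carry_out(increments="-3 0 0 0 0.008 -0.002 0; -6 0 0 0 0.0155 -0.0045 0; -10 0 0 0 0.023 -0.0065 0; -10 0 0 0 0.029 -0.009 0; -10 0 0 0 0.029 -0.009 0")

```text
time: 5.4
ee_pos: [0.4648, -0.1136, 0.1515]
eef_rot: [-0.645, 0.717, -0.199, 0.176]
ft_force: [-4.6, 0.5, 11.3]
width: 0.0001
```

```bash
python3 - <<'E'
from h import *
from bench import r
cur(RACK)
im,d=r.camera("wrist"); cv2.imwrite("pics/w4.png",im)
im,d=r.camera("scene"); cv2.imwrite("pics/s4.png",cv2.resize(im[60:220,220:400],None,fx=3.5,fy=3.5,interpolation=cv2.INTER_CUBIC))
E
```

```text
t 5.4 p [-0.0832  0.0462  0.1515] tilt/roll/spin [30.7  0.3 -0. ] F [-4.6  0.5 11.3] w 0.0001 q [ 1.11 -0.35 -0.8   2.33 -0.62  0.6  -0.96]
```

View pics/w4.png

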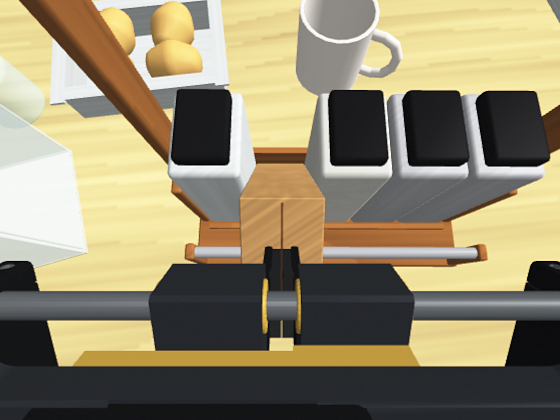

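View pics/s4.png

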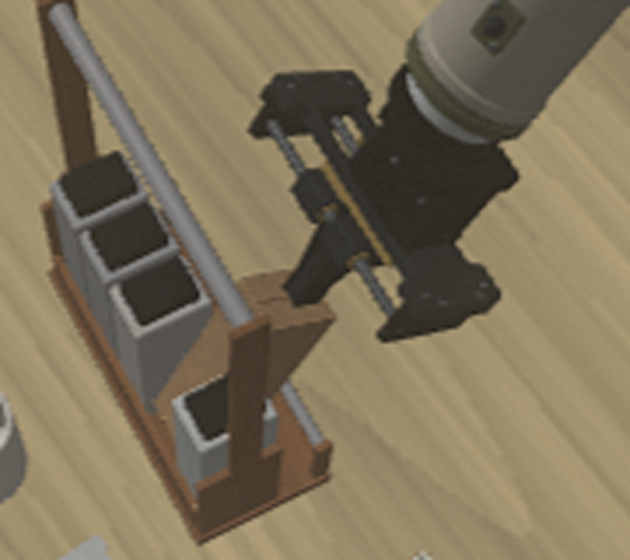

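Emit:
carry_out(increments="0 0 0 0 0.008 0.0005 0; 0 0 0 0 0.016 0.002 0; 0 0 0 0 0.0225 0.004 0; 0 0 0 0 0.0225 0.004 0; 0 0 0 0 0.005 -0.04 0")

```text
time: 6.12
ee_pos: [0.4398, -0.1103, 0.183]
eef_rot: [-0.645, 0.717, -0.198, 0.176]
ft_force: [0.7, -0.8, 0.2]
width: 0.0008
```

```bash
python3 - <<'E'
from h import *
from bench import r
cur(RACK)
im,d=r.camera("wrist"); cv2.imwrite("pics/w5.png",im)
E
```

```text
t 6.12 p [-0.1084  0.0468  0.183 ] tilt/roll/spin [30.7  0.2  0. ] F [ 0.7 -0.8  0.2] w 0.0008 q [ 1.07 -0.48 -0.7   2.34 -0.65  0.73 -0.93]
```

View pics/w5.png

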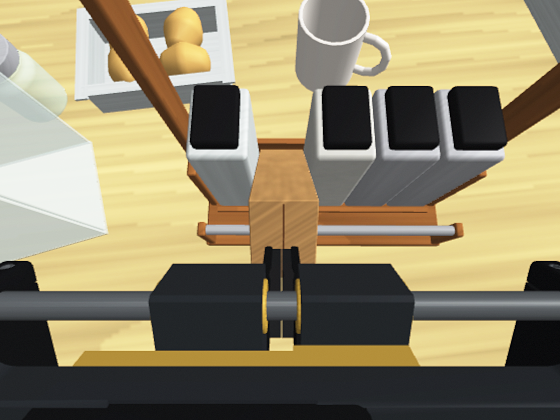

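```bash
python3 - <<'E'
from h import *
for a in ([-.105,.0475,.17],31),([-.09,.0475,.145],37),([-.07,.0475,.113],37): plan(RACK,*a)
E
```

```text
rot [-0.  -0.3  0.1] shift [-0.001   0.0086  0.0177] | world [ 0.443 -0.11   0.17 ] dist 0.02 ang 0.3
rot [ 6.  -0.3  0.1] shift [-0.0011  0.0086  0.0469] | world [ 0.458 -0.112  0.145] dist 0.048 ang 6.0
rot [ 6.  -0.3  0.1] shift [-0.0013  0.008   0.0846] | world [ 0.478 -0.114  0.113] dist 0.085 ang 6.0
```

Emit:
carry_out(increments="0 0 0 0 0 0 0.07; 0 0 0 0 0 0 0.07; 0 0 0 -0.001 0.0085 0.018 0.07; 3 -0.3 0 -0.001 0.0085 0.03 0.07; 6 -0.3 0 -0.001 0.0085 0.047 0.07")

```text
time: 6.8
ee_pos: [0.4564, -0.1058, 0.1522]
eef_rot: [-0.641, 0.705, -0.223, 0.207]
ft_force: [0.0, 0.7, 1.4]
width: 0.0426
```

```bash
python3 - <<'E'
from h import *
from bench import r
cur(RACK); plan(RACK,[-.07,.0475,.113],37)
im,d=r.camera("wrist"); cv2.imwrite("pics/w6.png",im); 
m=r.camera_model("wrist"); P=pts(m,d); Q=RACK[0].inv().apply(P.reshape(-1,3)-RACK[1]).reshape(P.shape); np.save("Q6.npy",Q)
E
```

```text
t 6.8 p [-0.0924  0.053   0.1522] tilt/roll/spin [35.5 -0.7 -0.4] F [0.  0.7 1.4] w 0.0426 q [ 1.2  -0.47 -0.83  2.41 -0.92  0.6  -0.68]
rot [1.5 0.7 0.4] shift [0.006  0.0046 0.0449] | world [ 0.478 -0.114  0.113] dist 0.046 ang 1.7
```

View pics/w6.png

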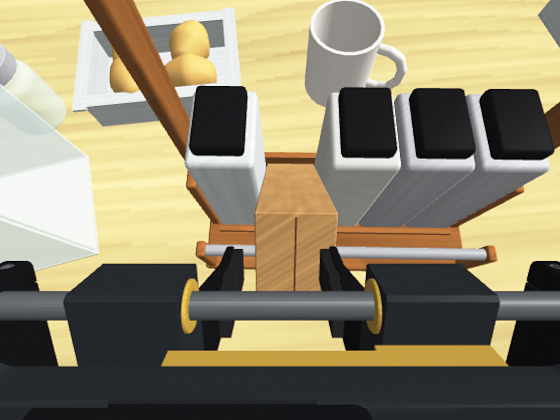

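Emit:
carry_out(increments="0 0 0 0 0 -0.004 0.07; -1 0.7 0.4 0 0 -0.004 0.07; -3 0.7 0.4 0.003 0 -0.002 0.07; -4 0.7 0.4 0.006 0 0 0.07; -4 0.7 0.4 0.006 0 0 0.07")

```text
time: 7.48
ee_pos: [0.4556, -0.1149, 0.1517]
eef_rot: [-0.641, 0.718, -0.203, 0.181]
ft_force: [-0.3, 0.0, -0.6]
width: 0.0698
```

```bash
python3 - <<'E'
from h import *
from bench import r
cur(RACK); plan(RACK,[-.07,.0475,.113],33); plan(RACK,[-.08,.0475,.126],33)
im,d=r.camera("wrist"); cv2.imwrite("pics/w7.png",im); 
m=r.camera_model("wrist"); P=pts(m,d); Q=RACK[0].inv().apply(P.reshape(-1,3)-RACK[1]).reshape(P.shape); np.save("Q7.npy",Q)
E
```

```text
t 7.47 p [-0.0922  0.0439  0.1517] tilt/roll/spin [31.5  0.2  0.3] F [-0.3  0.  -0.6] w 0.0698 q [ 1.27 -0.44 -0.89  2.35 -0.8   0.65 -0.8 ]
rot [ 1.5 -0.2 -0.3] shift [-0.0037  0.0013  0.0446] | world [ 0.478 -0.114  0.113] dist 0.045 ang 1.5
rot [ 1.5 -0.2 -0.3] shift [-0.0037  0.003   0.0283] | world [ 0.468 -0.113  0.126] dist 0.029 ang 1.5
```

View pics/w7.png

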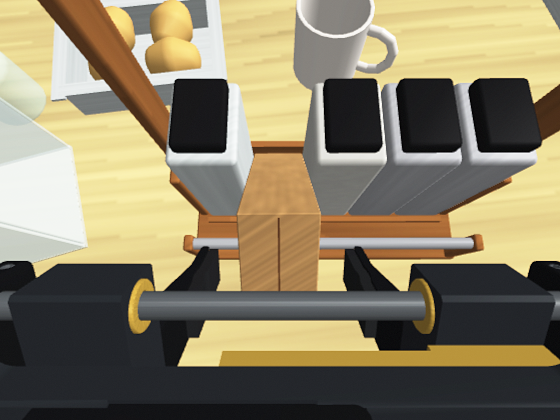

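Emit:
carry_out(increments="1 0 0 -0.002 0.002 0.015 0.07; 1.5 0 0 -0.0025 0.002 0.03 0.07; 1.5 0 0 -0.0025 0.0015 0.044 0.07; 1.5 0 0 -0.0025 0.0015 0.044 0.07; 1.5 0 0 -0.0025 0.0015 0.044 0.07")

```text
time: 8.15
ee_pos: [0.477, -0.1148, 0.1134]
eef_rot: [-0.639, 0.715, -0.212, 0.189]
ft_force: [-0.1, -0.4, 0.4]
width: 0.0703
```

```bash
python3 - <<'E'
from h import *
from bench import r
cur(RACK)
im,d=r.camera("wrist"); cv2.imwrite("pics/w8.png",im); 
im,d=r.camera("scene"); cv2.imwrite("pics/s8.png",cv2.resize(im[60:220,220:400],None,fx=3.5,fy=3.5,interpolation=cv2.INTER_CUBIC))
E
```

```text
t 8.15 p [-0.071   0.0463  0.1134] tilt/roll/spin [33.   0.2  0.3] F [-0.1 -0.4  0.4] w 0.0703 q [ 1.31 -0.3  -1.01  2.38 -0.8   0.46 -0.79]
```

View pics/w8.png

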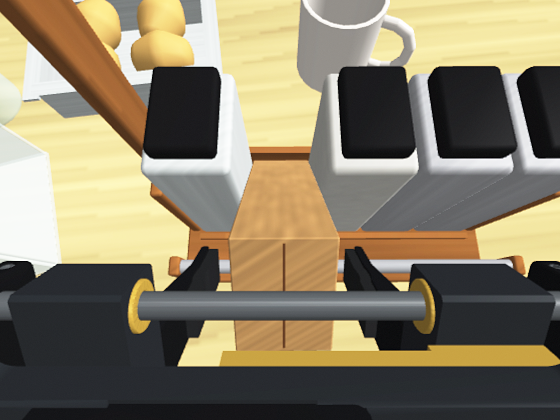

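View pics/s8.png

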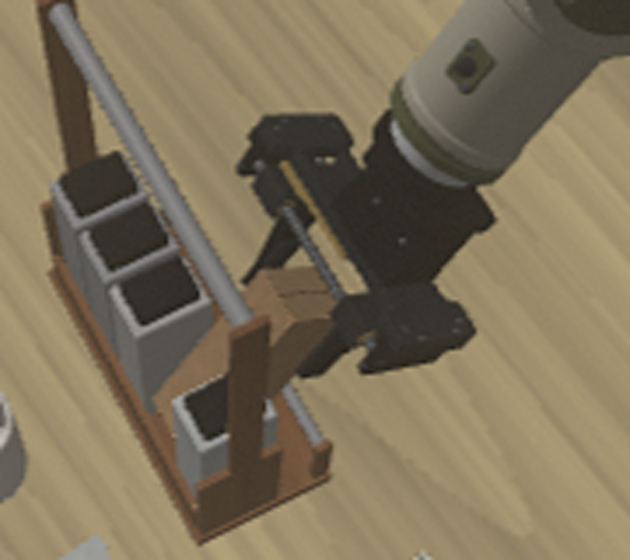

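The fingers now straddle the leaning carton, whose top spans (230–338, 238) in the wrist view. I'll close with a moderate grip.

Emit:
carry_out(increments="0 0 0 0 0 0 0.03; 0 0 0 0 0 0 0.03; 0 0 0 0 0 0 0.03; 0 0 0 0 0 0 0.03; 0 0 0 0 0 0 0.03", squeeze=25)

```text
time: 8.88
ee_pos: [0.4772, -0.115, 0.1136]
eef_rot: [-0.639, 0.715, -0.212, 0.189]
ft_force: [-0.6, -0.3, -0.0]
width: 0.0459
```

```bash
python3 - <<'E'
from h import *
cur(RACK); plan(RACK,[-.102,.047,.155],33);plan(RACK,[-.11,.047,.25],20);plan(RACK,[-.11,.047,.30],0)
E
```

```text
t 8.88 p [-0.0707  0.0461  0.1136] tilt/roll/spin [33.   0.3  0.3] F [-0.6 -0.3 -0. ] w 0.0459 q [ 1.31 -0.3  -1.01  2.38 -0.8   0.46 -0.79]
rot [-0.  -0.3 -0.3] shift [-0.0007  0.0037 -0.0517] | world [ 0.446 -0.111  0.155] dist 0.052 ang 0.4
rot [-13.   -0.2  -0.3] shift [-0.0005 -0.0414 -0.1357] | world [ 0.438 -0.11   0.25 ] dist 0.142 ang 13.0
rot [-33.   -0.2  -0.4] shift [-0.0004 -0.0687 -0.1776] | world [ 0.438 -0.11   0.3  ] dist 0.19 ang 33.0
```

Emit:
carry_out(increments="0 0 0 0 -0.0055 -0.0085 0.03; 0 0 0 0 -0.0155 -0.0255 0.03; 0 0 0 0 -0.03 -0.05 0.03; 0 0 0 0 -0.044 -0.075 0.03; 0 0 0 0 -0.044 -0.075 0.03")

```text
time: 9.5
ee_pos: [0.4741, -0.1146, 0.2029]
eef_rot: [-0.639, 0.714, -0.214, 0.189]
ft_force: [0.2, 0.1, -3.2]
width: 0.0458
```

```bash
python3 - <<'E'
from h import *
from bench import r
cur(RACK)
im,d=r.camera("scene"); cv2.imwrite("pics/s9.png",cv2.resize(im[60:220,220:400],None,fx=3.5,fy=3.5,interpolation=cv2.INTER_CUBIC))
plan(RACK,[-.11,.046,.27],15);plan(RACK,[-.125,.046,.30],0)
E
```

```text
t 9.5 p [-0.0739  0.0461  0.2029] tilt/roll/spin [33.2  0.4  0.2] F [ 0.2  0.1 -3.2] w 0.0458 q [ 1.25 -0.48 -0.84  2.28 -0.76  0.74 -0.85]
rot [-18.1  -0.3  -0.3] shift [ 0.0007 -0.0079 -0.077 ] | world [ 0.438 -0.111  0.27 ] dist 0.077 ang 18.1
rot [-33.1  -0.2  -0.3] shift [ 0.0009 -0.0118 -0.1104] | world [ 0.423 -0.109  0.3  ] dist 0.111 ang 33.1
```

View pics/s9.png

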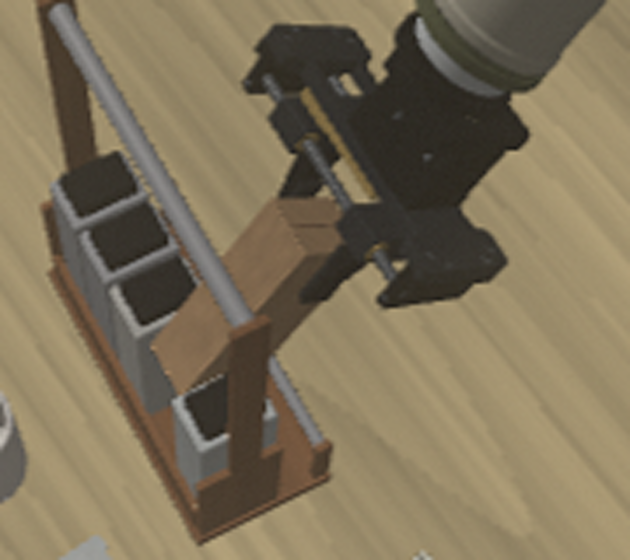

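Emit:
carry_out(increments="-6 0 0 0 -0.012 -0.025 0.03; -14 0 0 0 -0.012 -0.05 0.03; -22 -0.2 -0.2 0 -0.012 -0.08 0.03; -30 -0.2 -0.2 0.001 -0.012 -0.105 0.03; -33.1 -0.2 -0.3 0.001 -0.012 -0.11 0.03")

```text
time: 10.18
ee_pos: [0.424, -0.1096, 0.3006]
eef_rot: [-0.669, 0.743, 0.001, -0.0]
ft_force: [-0.1, 0.7, -4.0]
width: 0.0453
```

```bash
python3 - <<'E'
from h import *
from bench import r
cur(RACK);cur(BOX)
plan(BOX,[-.12,-.05,.32],0);plan(BOX,[-.015,0,.32],0)
im,d=r.camera("scene"); cv2.imwrite("pics/s10.png",im); np.save("s10.npy",d)
E
```

```text
t 10.18 p [-0.1242  0.0458  0.3006] tilt/roll/spin [-0.1 -0.   0. ] F [-0.1  0.7 -4. ] w 0.0453 q [ 1.58 -0.2  -1.23  1.74 -0.19  1.47 -1.3 ]
t 10.18 p [-0.1761 -0.2544  0.3006] tilt/roll/spin [-0.1 -0.1 16.3] F [-0.1  0.7 -4. ] w 0.0453 q [ 1.58 -0.2  -1.23  1.74 -0.19  1.47 -1.3 ]
rot [  0.1   0.1 -16.3] shift [-0.2119  0.0036 -0.0192] | world [0.443 0.101 0.32 ] dist 0.213 ang 16.3
rot [  0.1   0.1 -16.3] shift [-0.2894 -0.0831 -0.0193] | world [0.537 0.169 0.32 ] dist 0.302 ang 16.3
```

View pics/s10.png

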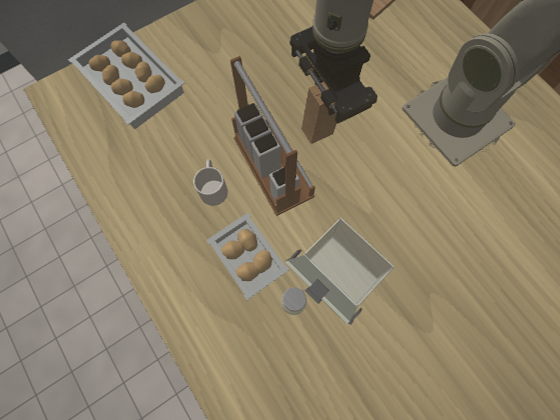

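```bash
python3 - <<'E'
from h import *
from bench import r
np.set_printoptions(precision=4,suppress=True)
im=cv2.imread("pics/s10.png"); cv2.imwrite("pics/s10c.png",cv2.resize(im[75:150,285:385],None,fx=6,fy=6,interpolation=cv2.INTER_CUBIC))
P=pts(r.camera_model("scene"),np.load("s10.npy"))
Q=RACK[0].inv().apply(P.reshape(-1,3)-RACK[1]).reshape(P.shape)
s=r.read_state(); t=RACK[0].inv().apply(s["ee_pos"]-RACK[1])
hsv=cv2.cvtColor(im,cv2.COLOR_BGR2HSV)
rel=Q-t
M=(abs(rel[...,0])<.06)&(abs(rel[...,1])<.035)&(rel[...,2]>-.13)&(rel[...,2]<-.005)
print(M.sum())
p=rel[M]
print(np.percentile(p,[1,50,99],axis=0))
for k in range(-12,0): 
    b=p[(p[:,2]>k*.01)&(p[:,2]<k*.01+.01)]
    f=b[abs(b[:,1])<.012]
    if len(b): print(k,len(b),"x",np.percentile(b[:,0],[2,50,98]),"y",np.percentile(b[:,1],[2,98]), "midface x",np.median(f[:,0]) if len(f) else 0)
E
```

```text
820
[[-0.0164 -0.0207 -0.1072]
 [ 0.0322  0.0224 -0.056 ]
 [ 0.0426  0.0242 -0.0058]]
-12 3 x [-0.0133 -0.0078  0.0146] y [0.0223 0.0232] midface x 0
-11 59 x [-0.0142  0.0266  0.043 ] y [-0.0183  0.0242] midface x 0.04233129194814288
-10 77 x [-0.0164  0.0361  0.0427] y [-0.0194  0.024 ] midface x 0.04179489690557765
-9 77 x [-0.0161  0.029   0.0417] y [-0.0188  0.024 ] midface x 0.04083896087715703
-8 75 x [-0.0164  0.0323  0.0418] y [-0.0205  0.0239] midface x 0.04024098837589236
-7 87 x [-0.0157  0.0324  0.0411] y [-0.0186  0.0241] midface x 0.03966777553727621
-6 80 x [-0.0137  0.0278  0.0403] y [-0.0204  0.024 ] midface x 0.03919257098753465
-5 81 x [-0.009   0.0348  0.0394] y [-0.0194  0.0239] midface x 0.03861192492774387
-4 86 x [-0.0107  0.0335  0.0387] y [-0.0207  0.024 ] midface x 0.03790978633210053
-3 81 x [-0.0107  0.0315  0.0378] y [-0.0163  0.024 ] midface x 0.03711337374393073
-2 80 x [-0.0048  0.0353  0.0375] y [-0.0206  0.0241] midface x 0.03666563417721715
-1 34 x [0.0072 0.0356 0.0368] y [-0.019   0.0236] midface x 0.03591757939914947
```

View pics/s10c.png

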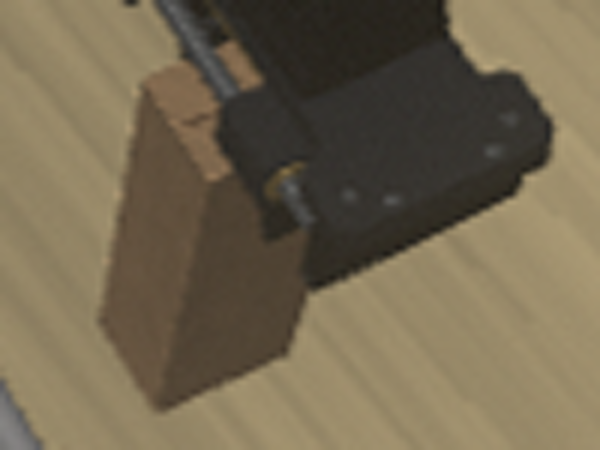

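Emit:
carry_out(increments="0 0 -4 -0.045 0 -0.012 0.03; -1 0 -8 -0.095 0.001 -0.02 0.03; -2 0 -12 -0.15 0.001 -0.02 0.03; -3 0 -16.3 -0.2 -0.005 -0.02 0.03; -3.5 0 -16.3 -0.23 -0.025 -0.02 0.03")

```text
time: 10.85
ee_pos: [0.4561, 0.1137, 0.3236]
eef_rot: [0.768, -0.64, -0.02, 0.011]
ft_force: [1.7, -4.0, -0.3]
width: 0.0458
```

```bash
python3 - <<'E'
from h import *
cur(BOX)
plan(BOX,[-.0105,0,.32],-3.7);plan(BOX,[-.0105,0,.13],-3.7)
E
```

```text
t 10.85 p [-0.1048 -0.0403  0.3236] tilt/roll/spin [-2.5 -0.9 -0.1] F [ 1.7 -4.  -0.3] w 0.0458 q [ 1.64 -0.5  -1.47  1.6  -0.5   1.64 -1.22]
rot [-1.2  0.9  0.1] shift [-0.0401 -0.0944  0.0001] | world [0.542 0.17  0.32 ] dist 0.103 ang 1.5
rot [-1.2  0.9  0.1] shift [-0.037  -0.1028  0.1899] | world [0.542 0.17  0.13 ] dist 0.219 ang 1.5
```

Emit:
carry_out(increments="0 0 0 -0.005 -0.03 0 0.03; -0.6 0.5 0 -0.015 -0.06 0 0.03; -1.2 0.9 0 -0.03 -0.085 0 0.03; -1.2 0.9 0 -0.04 -0.0945 0 0.03; -1.2 0.9 0 -0.04 -0.0945 0 0.03")

```text
time: 11.48
ee_pos: [0.462, 0.1457, 0.3343]
eef_rot: [0.769, -0.64, -0.005, 0.001]
ft_force: [-0.4, 0.8, -1.4]
width: 0.0455
```

```bash
python3 - <<'E'
from h import *
from bench import r
cur(BOX)
plan(BOX,[-.0105,0,.32],-3.7);plan(BOX,[-.0105,0,.2],-3.7);plan(BOX,[-.0105,0,.13],-3.7)
for n in ("wrist","top"):
    im,d=r.camera(n); cv2.imwrite(f"pics/{n}11.png",im); np.save(f"{n}11.npy",d)
E
```

```text
t 11.47 p [-0.0933 -0.0098  0.3343] tilt/roll/spin [-0.4 -0.4 -0.2] F [-0.4  0.8 -1.4] w 0.0455 q [ 1.58 -0.5  -1.47  1.57 -0.5   1.63 -1.29]
rot [-3.3  0.4  0.2] shift [-0.0094 -0.0829  0.0138] | world [0.542 0.17  0.32 ] dist 0.085 ang 3.3
rot [-3.3  0.4  0.2] shift [-0.0086 -0.0838  0.1338] | world [0.542 0.17  0.2  ] dist 0.158 ang 3.3
rot [-3.3  0.4  0.2] shift [-0.0081 -0.0843  0.2038] | world [0.542 0.17  0.13 ] dist 0.221 ang 3.3
```

View pics/wrist11.png

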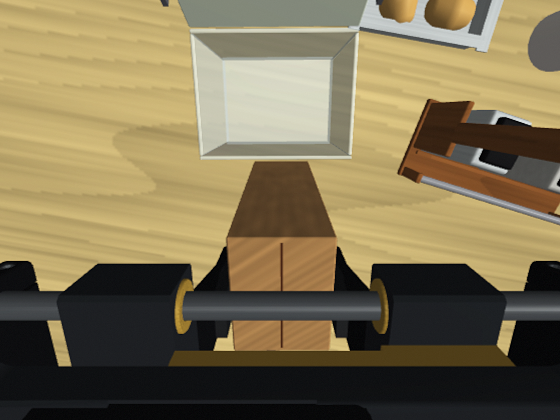

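View pics/top11.png

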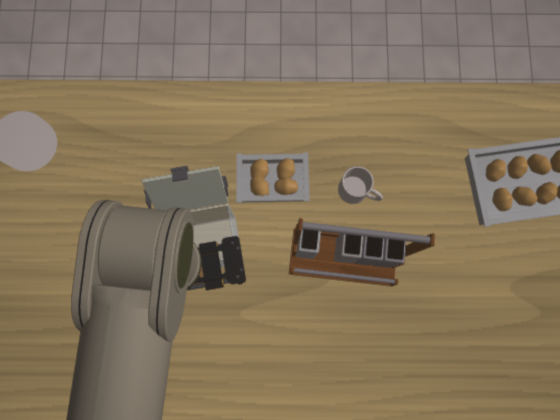

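The controller has walked the arm's redundancy into its limits: q2 is at -0.5 and q3 at -1.47. I'll fit a kinematic model to the logged poses so I can plan a way out.

```bash
cat > kin.py <<'E'
from h import *
from scipy.optimize import least_squares
# logs: frame, p, euler, q
L=[("R",[-0.2339,-0.2005,0.2997],[0,0,0],[1.03,-0.08,-0.24,1.76,-0.02,1.46,-0.89]),
("R",[-0.1088,0.0173,0.2356],[39.7,-5.1,2.4],[0.44,-0.5,-0.01,2.37,-0.49,0.68,-0.96]),
("R",[0.004,0.0375,0.2754],[59.1,-0.4,0.1],[0.48,-0.38,-0.22,2.41,-1.25,0.21,-0.31]),
("R",[-0.0541,0.0466,0.2208],[40.2,0,0],[1.0,-0.44,-0.65,2.32,-0.75,0.58,-0.86]),
("R",[-0.0116,0.0473,0.1758],[40.2,0,0],[1.05,-0.24,-0.79,2.3,-0.68,0.39,-0.91]),
("R",[-0.0563,0.0465,0.1625],[40.6,0.2,-0.1],[0.95,-0.35,-0.67,2.41,-0.83,0.4,-0.77]),
("R",[-0.0832,0.0462,0.1515],[30.7,0.3,0],[1.11,-0.35,-0.8,2.33,-0.62,0.6,-0.96]),
("R",[-0.1084,0.0468,0.183],[30.7,0.2,0],[1.07,-0.48,-0.7,2.34,-0.65,0.73,-0.93]),
("R",[-0.0922,0.0439,0.1517],[31.5,0.2,0.3],[1.27,-0.44,-0.89,2.35,-0.8,0.65,-0.8]),
("R",[-0.0707,0.0461,0.1136],[33,0.3,0.3],[1.31,-0.3,-1.01,2.38,-0.8,0.46,-0.79]),
("R",[-0.0739,0.0461,0.2029],[33.2,0.4,0.2],[1.25,-0.48,-0.84,2.28,-0.76,0.74,-0.85]),
("R",[-0.1242,0.0458,0.3006],[-0.1,0,0],[1.58,-0.2,-1.23,1.74,-0.19,1.47,-1.3]),
("B",[-0.1048,-0.0403,0.3236],[-2.5,-0.9,-0.1],[1.64,-0.5,-1.47,1.6,-0.5,1.64,-1.22]),
("B",[-0.0933,-0.0098,0.3343],[-0.4,-0.4,-0.2],[1.58,-0.5,-1.47,1.57,-0.5,1.63,-1.29])]
D=[(np.array([0.14772702,-0.6068961,0.22177441]),R.from_quat([7.86286072e-01,-6.17862228e-01,-5.60865001e-04,-4.07365951e-04]),np.array([1.30941324,0.33284334,-0.0646868,1.46093567,0.02158293,1.34989466,-0.08853371]))]
for f,p,e,q in L:
    fr=RACK if f=="R" else BOX
    D.append((fr[0].apply(p)+fr[1],base(fr)*R.from_euler('XYZ',e,degrees=True),np.array(q)))
AX='zyzyzyz'
def fk(q,par,sg):
    # par: 8 translations (x,y,z) before each joint & after last -> 24, then tool rotvec 3
    p=np.zeros(3); r=R.identity()
    o=par[:24].reshape(8,3)
    for i in range(7):
        p=p+r.apply(o[i]); r=r*R.from_euler(AX[i],sg[i]*q[i])
    return p+r.apply(o[7]), r*R.from_rotvec(par[24:27])
def res(par,sg,reg):
    out=[]
    for p,rr,q in D:
        a,b=fk(q,par,sg); out+=list((a-p)/.004)+list((rr.inv()*b).as_rotvec()/.01)
    o=par[:24].reshape(8,3)
    out+=list((o[:,0]/.05)*reg)+list(o[:,1]/.05*reg)+list((o[[1,3,5],2]/.02)*reg)
    return np.array(out)
if __name__=="__main__":
    import itertools
    best=[]
    for s1,s3,s5,s7 in itertools.product([1,-1],repeat=4):
        sg=[s1,1,s3,1,s5,1,s7]
        x0=np.zeros(27); o=x0[:24].reshape(8,3); o[0,2]=.3;o[2,2]=.35;o[4,2]=.3;o[6,2]=.1;o[7,2]=.2
        for tr in ([0,0,0],[0,0,1.57],[0,0,3.1],[0,0,-1.57]):
            x0[24:]=tr
            z=least_squares(res,x0,args=(sg,.3),loss='soft_l1',max_nfev=60)
            best.append((z.cost,sg,z.x))
    best.sort(key=lambda b:b[0])
    for b in best[:4]: print(b[0],b[1])
    c,sg,x=best[0]; np.save("par.npy",np.r_[x,sg]); np.set_printoptions(precision=3,suppress=True)
    print(x[:24].reshape(8,3),x[24:])
    for p,rr,q in D:
        a,b=fk(q,x,sg); print(np.round((a-p)*1000,1),np.round((rr.inv()*b).as_rotvec(degrees=True),1))
E
python3 kin.py
```

```text
5.970634722818544 [-1, 1, -1, 1, -1, 1, -1]
5.970634722818556 [-1, 1, -1, 1, -1, 1, -1]
5.970634722818569 [-1, 1, -1, 1, -1, 1, -1]
5.970634722818571 [-1, 1, -1, 1, -1, 1, -1]
[[ 0.007 -0.006  0.255]
 [ 0.001 -0.011  0.   ]
 [-0.002 -0.011  0.457]
 [-0.002 -0.014 -0.   ]
 [ 0.004 -0.014  0.486]
 [-0.002 -0.     0.   ]
 [-0.001 -0.    -0.026]
 [ 0.005 -0.002  0.381]] [-0.001 -0.     3.143]
[0.4 0.1 0.9] [-0.   0.   0.1]
[-1.6  0.5 -0.8] [-0.  -0.   0.4]
[0.8 0.9 2.3] [ 0.5 -0.1 -0.2]
[ 0.7 -1.1 -0.5] [-0.  -0.2 -0. ]
[ 0.7 -1.3  0.6] [0.1 0.2 0. ]
[-2.6 -0.4 -3.7] [-0.6 -0.2  0.2]
[ 0.5 -0.2  1.9] [0.2 0.1 0.2]
[1.3 2.  0.1] [-0.  -0.3 -0.2]
[-0.9  0.9 -0.7] [ 0.   0.3 -0.3]
[ 3.4 -0.4  3.9] [0.4 0.2 0. ]
[-1.9 -0.5 -0.9] [-0.3 -0.   0. ]
[-2.4  1.3 -3.2] [-0.4  0.  -0.2]
[ 1.7 -2.8  0.8] [0.2 0.  0. ]
[ 0.2  0.3 -1.2] [ 0.  -0.1  0.1]
[-0.3  0.4  0.5] [-0.1  0.2 -0. ]
```

```bash
cat > sim.py <<'E'
from kin import *
_p=np.load("par.npy"); PAR,SG=_p[:27],_p[27:]
LO=np.array([-2.6,-.5,-1.47,.16,-1.27,.06,-2.6]); HI=np.array([2.6,2.12,1.34,2.42,4.41,2.06,2.6])
def FK(q): return fk(q,PAR,SG)
def jac(q):
    p0,r0=FK(q); J=np.zeros((6,7))
    for i in range(7):
        d=q.copy(); d[i]+=1e-5; a,b=FK(d); J[:3,i]=(a-p0)/1e-5; J[3:,i]=(b*r0.inv()).as_rotvec()/1e-5
    return J,p0,r0
def track(q,p,r,n=6,lam=.05,post=0.,mask=True):
    for _ in range(n):
        J,p0,r0=jac(q); e=np.r_[p-p0,(r*r0.inv()).as_rotvec()]
        free=np.ones(7,bool)
        for k in range(3):
            Jf=J[:,free]; dq=np.zeros(7)
            dq[free]=Jf.T@np.linalg.solve(Jf@Jf.T+lam**2*np.eye(6),e)
            if post:
                Jp=Jf.T@np.linalg.inv(Jf@Jf.T+1e-6*np.eye(6)); mid=np.array([0,.5,0,1.4,0,1.2,0]); 
                dq[free]+=(np.eye(free.sum())-Jp@Jf)@((mid-q)*post)[free]
            bad=free&(((q+dq)<LO+.003)|((q+dq)>HI-.003))
            if not bad.any() or not mask: break
            free&=~bad
        q=np.clip(q+dq,LO+.003,HI-.003)
    return q
def call(q,rows,**k):
    p0,r0=FK(q); cp,cr=p0,r0
    for row in rows:
        r=r0*R.from_rotvec(row[:3],degrees=True); p=p0+r0.apply(row[3:6])
        # limit from commanded
        dv=p-cp; n=np.linalg.norm(dv); cp=cp+dv*min(1,.0625/max(n,1e-9))
        rv=(r*cr.inv()).as_rotvec(); a=np.degrees(np.linalg.norm(rv)); cr=R.from_rotvec(rv*min(1,10.7/max(a,1e-9)))*cr
        q=track(q,cp,cr,**k)
    return q
def parse(s): return [[float(v) for v in r.split()] for r in s.split(';')]
CALLS=["0 0 8 -0.06 -0.05 -0.04 0.05; 0 0 16 -0.105 -0.095 -0.07 0.05; 0 0 19.7 -0.15 -0.135 -0.078 0.05; 0 0 19.7 -0.195 -0.175 -0.078 0.05; 0 0 19.7 -0.24 -0.215 -0.078 0.05",
"10 0 0 -0.055 -0.024 0.005 0.05; 20 0 0 -0.11 -0.047 0.01 0.05; 30 0 0 -0.165 -0.07 0.015 0.05; 40 0 0 -0.22 -0.094 0.02 0.05; 40 0 0 -0.22 -0.094 0.02 0.05",
"5 3 -1 -0.015 -0.008 0.022 0; 15 5 -3 -0.027 -0.016 0.045 0; 22 5 -3 -0.026 -0.017 0.057 0; 28 4.5 -3.5 -0.026 -0.017 0.057 0; 28 4.5 -3.5 -0.026 -0.017 0.057 0",
"-2 0.4 0 -0.003 0.021 -0.015 0; -7 0.4 0 -0.01 0.044 -0.025 0; -14 0.4 0 -0.01 0.065 -0.03 0; -19 0.4 0 -0.01 0.078 -0.022 0; -19 0.4 0 -0.01 0.078 -0.022 0",
"0 0 0 -0.001 -0.008 0.024 0; 0 0 0 -0.001 -0.0155 0.047 0; 0 0 0 -0.001 -0.006 0.058 0; 0 0 0 -0.001 -0.003 0.062 0; 0 0 0 -0.001 -0.003 0.062 0"]
E
cat > t1.py <<'E'
from sim import *
np.set_printoptions(precision=2,suppress=True)
real=[D[0][2],D[1][2],D[2][2],D[3][2],D[4][2],D[5][2]]
C2=["-6 0 0 0 -0.012 -0.025 0.03; -14 0 0 0 -0.012 -0.05 0.03; -22 -0.2 -0.2 0 -0.012 -0.08 0.03; -30 -0.2 -0.2 0.001 -0.012 -0.105 0.03; -33.1 -0.2 -0.3 0.001 -0.012 -0.11 0.03",
"0 0 -4 -0.045 0 -0.012 0.03; -1 0 -8 -0.095 0.001 -0.02 0.03; -2 0 -12 -0.15 0.001 -0.02 0.03; -3 0 -16.3 -0.2 -0.005 -0.02 0.03; -3.5 0 -16.3 -0.23 -0.025 -0.02 0.03",
"0 0 0 -0.005 -0.03 0 0.03; -0.6 0.5 0 -0.015 -0.06 0 0.03; -1.2 0.9 0 -0.03 -0.085 0 0.03; -1.2 0.9 0 -0.04 -0.0945 0 0.03; -1.2 0.9 0 -0.04 -0.0945 0 0.03"]
r2=[D[11][2],D[12][2],D[13][2],D[14][2]]
for kw in (dict(),dict(lam=.01),dict(lam=.15,n=3),dict(mask=False),dict(post=.02),dict(post=.1)):
    print(kw)
    for i,c in enumerate(CALLS): print("  sim",call(real[i].copy(),parse(c),**kw),"real",real[i+1])
    for i,c in enumerate(C2): print("  sim",call(r2[i].copy(),parse(c),**kw),"real",r2[i+1])
E
python3 t1.py
```

```text
{}
  sim [ 1.03 -0.07 -0.24  1.75 -0.02  1.46 -0.88] real [ 1.03 -0.08 -0.24  1.76 -0.02  1.46 -0.89]
  sim [ 0.7  -0.38 -0.23  2.25 -0.52  0.66 -0.91] real [ 0.44 -0.5  -0.01  2.37 -0.49  0.68 -0.96]
  sim [ 0.65 -0.5  -0.25  2.37 -1.24  0.37 -0.32] real [ 0.48 -0.38 -0.22  2.41 -1.25  0.21 -0.31]
  sim [ 1.08 -0.45 -0.7   2.32 -0.82  0.61 -0.8 ] real [ 1.   -0.44 -0.65  2.32 -0.75  0.58 -0.86]
  sim [ 1.05 -0.25 -0.8   2.3  -0.69  0.38 -0.9 ] real [ 1.05 -0.24 -0.79  2.3  -0.68  0.39 -0.91]
  sim [ 1.6  -0.23 -1.24  1.75 -0.21  1.47 -1.28] real [ 1.58 -0.2  -1.23  1.74 -0.19  1.47 -1.3 ]
  sim [ 1.5  -0.43 -1.39  1.64 -0.42  1.63 -1.27] real [ 1.64 -0.5  -1.47  1.6  -0.5   1.64 -1.22]
  sim [ 1.58 -0.5  -1.47  1.57 -0.49  1.65 -1.29] real [ 1.58 -0.5  -1.47  1.57 -0.5   1.63 -1.29]
{'lam': 0.01}
  sim [ 1.03 -0.07 -0.24  1.75 -0.02  1.46 -0.88] real [ 1.03 -0.08 -0.24  1.76 -0.02  1.46 -0.89]
  sim [ 0.83 -0.38 -0.33  2.25 -0.6   0.68 -0.84] real [ 0.44 -0.5  -0.01  2.37 -0.49  0.68 -0.96]
  sim [ 0.39 -0.5   0.07  2.37 -1.02  0.39 -0.39] real [ 0.48 -0.38 -0.22  2.41 -1.25  0.21 -
[... 3035 characters left out ...]
 -0.89]
  sim [ 0.67 -0.39 -0.21  2.26 -0.5   0.67 -0.93] real [ 0.44 -0.5  -0.01  2.37 -0.49  0.68 -0.96]
  sim [ 0.65 -0.5  -0.25  2.37 -1.24  0.37 -0.32] real [ 0.48 -0.38 -0.22  2.41 -1.25  0.21 -0.31]
  sim [ 0.57 -0.39 -0.32  2.33 -0.42  0.51 -1.14] real [ 1.   -0.44 -0.65  2.32 -0.75  0.58 -0.86]
  sim [ 0.46 -0.21 -0.28  2.32 -0.29  0.33 -1.27] real [ 1.05 -0.24 -0.79  2.3  -0.68  0.39 -0.91]
  sim [ 0.27 -0.11 -0.12  1.79 -0.01  1.47 -1.52] real [ 1.58 -0.2  -1.23  1.74 -0.19  1.47 -1.3 ]
  sim [-0.09  0.05 -0.25  1.59 -0.    1.56 -1.73] real [ 1.64 -0.5  -1.47  1.6  -0.5   1.64 -1.22]
  sim [ 1.58 -0.5  -1.47  1.57 -0.49  1.65 -1.29] real [ 1.58 -0.5  -1.47  1.57 -0.5   1.63 -1.29]
```

```bash
cat > t2.py <<'E'
from sim import *
from bench import r
import itertools
np.set_printoptions(precision=2,suppress=True)
q0=np.array(r.read_state()["joint_positions"])
pB=BOX[0].apply([-.0105,0,0])+BOX[1]; azB=np.arctan2(pB[1],pB[0]); rB=np.hypot(*pB[:2])
ORB=base(BOX)
def seg(q,a,b,n=None):
    # a,b: (az,r,z,spinworld)
    a,b=np.array(a),np.array(b)
    L=np.hypot(np.hypot(b[1]-a[1],b[2]-a[2]),abs(b[0]-a[0])*max(a[1],b[1])); n=max(2,int(np.ceil(max(L/.05,abs(np.degrees(b[3]-a[3]))/9))))
    worst=0
    for s in np.linspace(0,1,n+1)[1:]:
        w=a+s*(b-a); p=[w[1]*np.cos(w[0]),w[1]*np.sin(w[0]),w[2]]
        o=R.from_euler('z',w[3])*ORB
        q=track(q,np.array(p),o,n=3); pp,_=FK(q); worst=max(worst,np.linalg.norm(pp-p))
    return q,worst,n
p0,_=FK(q0); start=(np.arctan2(p0[1],p0[0]),np.hypot(p0[0],p0[1]),p0[2],0.)
if __name__=="__main__":
    print(q0,start,azB,rB)
    out=[]
    for az1,r1,r2,z2,k in itertools.product(np.radians([-30,-60,-85]),[.42,.5],[.6,.7,.78],[.42,.5,.6],[0,1]):
        sp=lambda az:k*(az-azB)
        w=[(az1,r1,.36,sp(az1)),(az1,r2,z2,sp(az1)),(azB,r2,z2,0),(azB,rB,.43,0),(azB,rB,.32,0)]
        q=q0;a=start;W=0;N=0
        a0=(start[0],.45,.36,sp(start[0]))
        for b in w:
            q,ww,n=seg(q,a,b);W=max(W,ww);N+=n;a=b
        m=np.minimum(q-LO,HI-q)
        out.append((m.min(),W,N,np.degrees(az1),r1,r2,z2,k,q))
    out.sort(key=lambda t:-t[0]+5*t[1])
    for o in out[:12]: print(*[round(float(v),3) for v in o[:-1]],o[-1])
E
python3 t2.py
```

```text
[ 1.58 -0.5  -1.47  1.57 -0.5   1.63 -1.29] (np.float64(0.30055262389599846), np.float64(0.48426921889992686), np.float64(0.3338789432953025), 0.0) 0.30433145036603315 0.56775744657964
0.521 0.004 62.0 -85.0 0.42 0.78 0.42 0.0 [ 0.26  0.25 -0.8   1.42  0.18  1.54 -1.92]
0.519 0.006 38.0 -30.0 0.42 0.78 0.42 0.0 [ 0.29  0.26 -0.84  1.42  0.19  1.54 -1.93]
0.515 0.005 52.0 -60.0 0.42 0.78 0.42 1.0 [ 0.33  0.27 -0.89  1.42  0.21  1.55 -1.94]
0.544 0.012 34.0 -30.0 0.42 0.7 0.5 0.0 [-0.25  0.18 -0.18  1.45  0.03  1.52 -1.81]
0.521 0.007 52.0 -60.0 0.42 0.78 0.42 0.0 [ 0.26  0.25 -0.8   1.42  0.18  1.54 -1.92]
0.542 0.012 46.0 -60.0 0.42 0.7 0.5 1.0 [-0.17  0.19 -0.27  1.44  0.05  1.52 -1.83]
0.515 0.006 62.0 -85.0 0.42 0.78 0.42 1.0 [ 0.33  0.27 -0.89  1.42  0.21  1.55 -1.94]
0.542 0.013 57.0 -85.0 0.42 0.7 0.5 1.0 [-0.16  0.19 -0.28  1.44  0.05  1.52 -1.83]
0.544 0.015 46.0 -60.0 0.42 0.7 0.5 0.0 [-0.25  0.18 -0.17  1.45  0.03  1.52 -1.81]
0.545 0.018 57.0 -85.0 0.42 0.7 0.5 0.0 [-0.25  0.18 -0.17  1.45  0.03  1.52 -1.81]
0.447 0.0 56.0 -85.0 0.42 0.7 0.42 0.0 [ 0.42  0.31 -1.02  1.42  0.26  1.56 -1.98]
0.542 0.026 55.0 -85.0 0.5 0.7 0.5 1.0 [-0.16  0.19 -0.28  1.44  0.05  1.52 -1.83]
```

```bash
cat > t3.py <<'E'
from t2 import *
out=[]
for az1,r1,z1,r2,z2,k in itertools.product(np.radians([-10,0,5,17]),[.42,.46],[.36,.42],[.65,.7,.78],[.42,.46,.5,.55],[0]):
    w=[(az1,r1,z1,0),(az1,r2,z2,0),(azB,r2,z2,0),(azB,rB,.43,0),(azB,rB,.32,0)]
    q=q0;a=start;W=0;N=0;tr=[]
    for b in w:
        q,ww,n=seg(q,a,b);W=max(W,ww);N+=n;a=b;tr.append((round(ww,3),q))
    m=np.minimum(q-LO,HI-q)
    out.append((m.min(),W,N,np.degrees(az1),r1,z1,r2,z2,q,tr))
out.sort(key=lambda t:-t[0]+5*t[1])
for o in out[:10]: print(*[round(float(v),3) for v in o[:-2]],o[-2])
for t in out[0][-1]: print(t)
E
python3 t3.py
```

```text
0.543 0.012 25.0 -10.0 0.42 0.42 0.7 0.5 [-0.19  0.18 -0.24  1.45  0.04  1.52 -1.82]
0.55 0.023 24.0 -10.0 0.42 0.36 0.65 0.55 [-0.6   0.17  0.24  1.47 -0.04  1.51 -1.76]
0.543 0.028 25.0 -10.0 0.42 0.36 0.7 0.5 [-0.2   0.18 -0.23  1.45  0.04  1.52 -1.82]
0.551 0.037 26.0 -10.0 0.42 0.36 0.7 0.55 [-0.66  0.17  0.3   1.47 -0.05  1.51 -1.75]
0.357 0.02 24.0 -10.0 0.42 0.36 0.65 0.5 [ 0.47  0.34 -1.11  1.42  0.3   1.57 -2.01]
0.35 0.019 24.0 -10.0 0.42 0.42 0.65 0.5 [ 0.48  0.34 -1.12  1.42  0.31  1.57 -2.01]
0.552 0.083 30.0 -10.0 0.42 0.36 0.78 0.55 [-0.82  0.17  0.49  1.48 -0.08  1.51 -1.72]
0.131 0.018 23.0 -10.0 0.42 0.36 0.65 0.46 [ 0.59  0.45 -1.34  1.41  0.44  1.61 -2.1 ]
0.123 0.019 25.0 -10.0 0.42 0.42 0.7 0.46 [ 0.59  0.45 -1.35  1.41  0.44  1.62 -2.1 ]
0.1 0.045 22.0 -10.0 0.42 0.36 0.65 0.42 [ 0.6   0.47 -1.37  1.41  0.46  1.62 -2.12]
(np.float64(0.0), array([ 1.59, -0.32, -1.15,  1.53, -0.29,  1.74, -0.98]))
(np.float64(0.012), array([ 0.34,  0.61, -0.67,  0.54,  0.42,  2.05, -1.42]))
(np.float64(0.007), array([-0.32,  0.61, -0.18,  0.49,  0.12,  2.05, -1.81]))
(np.float64(0.0), array([-0.21,  0.2 , -0.23,  1.2 ,  0.04,  1.75, -1.82]))
(np.float64(0.0), array([-0.19,  0.18, -0.24,  1.45,  0.04,  1.52, -1.82]))
```

```bash
cat >> h.py <<'E'
def planc(fr,az,rr,z,tilt=0):
    w=np.array([rr*np.cos(np.radians(az)),rr*np.sin(np.radians(az)),z])
    plan(fr,fr[0].inv().apply(w-fr[1]),tilt)
E
python3 - <<'E'
from h import *
cur(BOX)
planc(BOX,3,.44,.38);planc(BOX,-10,.42,.44)
planc(BOX,-10,.5,.46)
E
```

```text
t 11.57 p [-0.0933 -0.0105  0.3343] tilt/roll/spin [-0.4 -0.4 -0.1] F [-0.8 -0.2 -2.1] w 0.0458 q [ 1.58 -0.5  -1.47  1.57 -0.5   1.63 -1.29]
rot [0.4 0.4 0.1] shift [ 0.1156  0.0447 -0.0462] | world [0.439 0.023 0.38 ] dist 0.132 ang 0.6
rot [0.4 0.4 0.1] shift [ 0.2049  0.0878 -0.1066] | world [ 0.414 -0.073  0.44 ] dist 0.247 ang 0.6
rot [0.4 0.4 0.1] shift [ 0.2326  0.0129 -0.1273] | world [ 0.492 -0.087  0.46 ] dist 0.266 ang 0.6
```

Emit:
carry_out(increments="0.2 0.2 0 0.05 0.02 -0.02 0.03; 0.4 0.4 0 0.1 0.038 -0.04 0.03; 0.4 0.4 0 0.145 0.058 -0.065 0.03; 0.4 0.4 0 0.185 0.078 -0.092 0.03; 0.4 0.4 0 0.205 0.088 -0.107 0.03")

```text
time: 12.2
ee_pos: [0.4126, -0.0761, 0.4412]
eef_rot: [0.767, -0.642, -0.0, -0.001]
ft_force: [0.4, -0.7, -2.5]
width: 0.0459
```

```bash
python3 - <<'E'
from h import *
cur(BOX)
planc(BOX,-10,.42,.44)
planc(BOX,-10,.5,.465)
planc(BOX,-10,.6,.485)
planc(BOX,-10,.7,.5)
E
```

```text
t 12.2 p [-0.1813 -0.2193  0.4412] tilt/roll/spin [ 0.  -0.1  0.1] F [ 0.4 -0.7 -2.5] w 0.0459 q [ 1.57 -0.29 -1.14  1.48 -0.27  1.77 -1.  ]
rot [-0.   0.1 -0.1] shift [-0.0029 -0.0016  0.0012] | world [ 0.414 -0.073  0.44 ] dist 0.004 ang 0.1
rot [-0.   0.1 -0.1] shift [ 0.0246 -0.0767 -0.0238] | world [ 0.492 -0.087  0.465] dist 0.084 ang 0.1
rot [-0.   0.1 -0.1] shift [ 0.0591 -0.1705 -0.0438] | world [ 0.591 -0.104  0.485] dist 0.186 ang 0.1
rot [-0.   0.1 -0.1] shift [ 0.0936 -0.2644 -0.0589] | world [ 0.689 -0.122  0.5  ] dist 0.287 ang 0.1
```

Matches the simulation. Extending now.

Emit:
carry_out(increments="0 0 0 0.012 -0.038 -0.013 0.03; 0 0 0 0.0245 -0.0765 -0.025 0.03; 0 0 0 0.042 -0.125 -0.035 0.03; 0 0 0 0.06 -0.17 -0.044 0.03; 0 0 0 0.077 -0.22 -0.052 0.03")

```text
time: 12.82
ee_pos: [0.5844, -0.1075, 0.49]
eef_rot: [0.768, -0.641, 0.0, -0.003]
ft_force: [-0.1, -1.7, 1.1]
width: 0.0455
```

```bash
python3 - <<'E'
from h import *
cur(BOX)
planc(BOX,-10,.7,.5)
planc(BOX,-3,.7,.5)
planc(BOX,4,.7,.5)
planc(BOX,10.5,.7,.5)
E
```

```text
t 12.82 p [-0.0178 -0.2808  0.49  ] tilt/roll/spin [ 0.3 -0.2 -0. ] F [-0.1 -1.7  1.1] w 0.0455 q [ 0.8   0.5  -1.25  0.92  0.52  1.99 -1.57]
rot [-0.3  0.2  0. ] shift [ 0.0326 -0.1008 -0.0096] | world [ 0.689 -0.122  0.5  ] dist 0.106 ang 0.4
rot [-0.3  0.2  0. ] shift [-0.0493 -0.1255 -0.0091] | world [ 0.699 -0.037  0.5  ] dist 0.135 ang 0.4
rot [-0.3  0.2  0. ] shift [-0.1335 -0.14   -0.0087] | world [0.698 0.049 0.5  ] dist 0.194 ang 0.4
rot [-0.3  0.2  0. ] shift [-0.2127 -0.1442 -0.0083] | world [0.688 0.128 0.5  ] dist 0.257 ang 0.4
```

Emit:
carry_out(increments="0 0 0 0.016 -0.05 -0.005 0.03; 0 0 0 0.0325 -0.1 -0.0095 0.03; 0 0 0 -0.008 -0.114 -0.009 0.03; 0 0 0 -0.05 -0.1255 -0.009 0.03; 0 0 0 -0.092 -0.134 -0.009 0.03")

```text
time: 13.45
ee_pos: [0.6981, -0.0124, 0.495]
eef_rot: [0.768, -0.64, -0.003, -0.003]
ft_force: [0.6, -1.5, -4.2]
width: 0.0458
```

```bash
cat > t4.py <<'E'
from t2 import *
q=q0;a=start
print(start,q0)
for b in [(azB,.7,.5,0),(azB,rB,.43,0),(azB,rB,.32,0),(azB,rB,.12,0)]:
    q,w,n=seg(q,a,b);a=b;print(b,round(w,3),n,q)
E
python3 t4.py; python3 - <<'E'
from h import *
cur(BOX)
planc(BOX,4,.7,.5)
planc(BOX,10.5,.7,.5)
planc(BOX,17.4,.7,.5)
E
```

```text
(np.float64(-0.024697302781418316), np.float64(0.7055656156640701), np.float64(0.4928478637090912), 0.0) [ 0.03  0.63 -0.24  0.46  0.15  2.06 -1.48]
(np.float64(0.30433145036603315), 0.7, 0.5, 0) 0.002 5 [-0.32  0.61 -0.19  0.48  0.13  2.06 -1.81]
(np.float64(0.30433145036603315), np.float64(0.56775744657964), 0.43, 0) 0.0 3 [-0.2   0.2  -0.24  1.2   0.05  1.75 -1.82]
(np.float64(0.30433145036603315), np.float64(0.56775744657964), 0.32, 0) 0.0 3 [-0.18  0.18 -0.25  1.45  0.04  1.52 -1.82]
(np.float64(0.30433145036603315), np.float64(0.56775744657964), 0.12, 0) 0.0 4 [-0.18  0.3  -0.25  1.74  0.08  1.12 -1.85]
t 13.45 p [ 0.1109 -0.2075  0.495 ] tilt/roll/spin [ 0.1 -0.4 -0.1] F [ 0.6 -1.5 -4.2] w 0.0458 q [ 0.03  0.63 -0.24  0.46  0.15  2.06 -1.48]
rot [-0.1  0.4  0.1] shift [-0.0603 -0.0113 -0.0045] | world [0.698 0.049 0.5  ] dist 0.061 ang 0.5
rot [-0.1  0.4  0.1] shift [-0.1395 -0.0156 -0.0039] | world [0.688 0.128 0.5  ] dist 0.14 ang 0.5
rot [-0.1  0.4  0.1] shift [-0.2236 -0.0104 -0.0033] | world [0.668 0.209 0.5  ] dist 0.224 ang 0.5
```

The redundancy is fixed (q3 = -0.24). Now swinging over to the box.

Emit:
carry_out(increments="0 0.2 0 -0.05 -0.008 -0.004 0.03; 0 0.4 0 -0.1 -0.012 -0.003 0.03; 0 0.4 0 -0.15 -0.01 0 0.03; 0 0.4 0 -0.19 0.01 0.01 0.03; 0 0.4 0 -0.2 0.04 0.02 0.03")

```text
time: 14.08
ee_pos: [0.6216, 0.181, 0.4741]
eef_rot: [0.77, -0.638, -0.001, -0.0]
ft_force: [1.1, -0.4, -0.7]
width: 0.0461
```

```bash
python3 - <<'E'
from h import *
cur(BOX)
plan(BOX,[-.0105,0,.43],-3.7);plan(BOX,[-.0105,0,.32],-3.7)
E
```

```text
t 14.07 p [ 0.0701 -0.0035  0.4741] tilt/roll/spin [-0.1 -0.1 -0.4] F [ 1.1 -0.4 -0.7] w 0.0461 q [-0.35  0.42 -0.01  0.82  0.    1.9  -1.74]
rot [-3.6  0.1  0.4] shift [-0.004   0.0805  0.0443] | world [0.542 0.17  0.43 ] dist 0.092 ang 3.6
rot [-3.6  0.1  0.4] shift [-0.0038  0.0803  0.1543] | world [0.542 0.17  0.32 ] dist 0.174 ang 3.6
```

Emit:
carry_out(increments="-1.5 0 0 -0.001 0.035 0.015 0.03; -3.6 0 0.4 -0.004 0.08 0.044 0.03; -3.6 0 0.4 -0.004 0.0805 0.08 0.03; -3.6 0 0.4 -0.004 0.0803 0.12 0.03; -3.6 0 0.4 -0.004 0.0803 0.145 0.03")

```text
time: 14.7
ee_pos: [0.5409, 0.1704, 0.3268]
eef_rot: [0.767, -0.641, -0.022, 0.025]
ft_force: [0.1, -0.0, -2.0]
width: 0.0456
```

```bash
python3 - <<'E'
from h import *
from bench import r
cur(BOX)
plan(BOX,[-.0105,0,.28],-3.7);plan(BOX,[-.0105,0,.2],-3.7);plan(BOX,[-.0105,0,.125],-3.7)
for n in ("wrist","scene"):
    im,d=r.camera(n); cv2.imwrite(f"pics/{n}12.png",im); np.save(f"{n}12.npy",d)
E
```

```text
t 14.7 p [-0.0112  0.0004  0.3268] tilt/roll/spin [-3.8 -0.1 -0. ] F [ 0.1 -0.  -2. ] w 0.0456 q [-0.34  0.22 -0.04  1.38 -0.01  1.6  -1.77]
rot [0.1 0.1 0. ] shift [ 0.0004 -0.0038  0.0466] | world [0.542 0.17  0.28 ] dist 0.047 ang 0.2
rot [0.1 0.1 0. ] shift [ 0.0006 -0.0092  0.1265] | world [0.542 0.17  0.2  ] dist 0.127 ang 0.2
rot [0.1 0.1 0. ] shift [ 0.0007 -0.0142  0.2013] | world [0.542 0.17  0.125] dist 0.202 ang 0.2
```

View pics/wrist12.png

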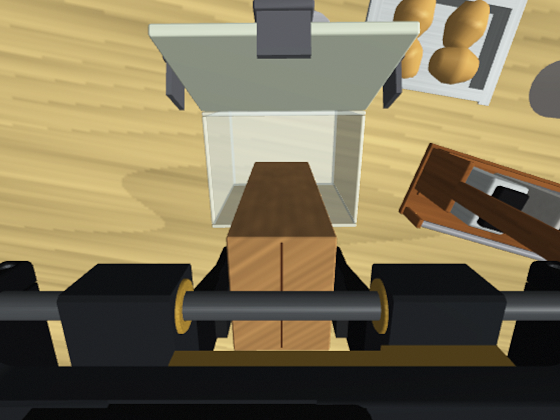

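View pics/scene12.png

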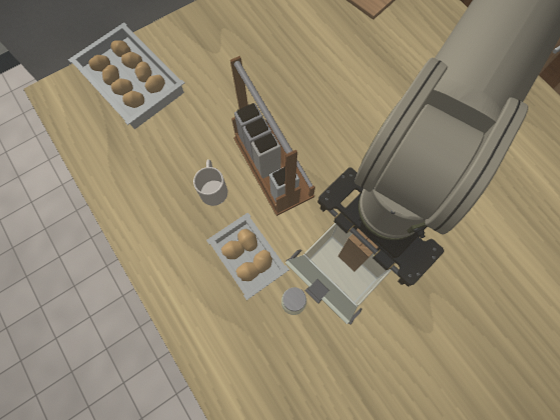

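```bash
python3 - <<'E'
from h import *
from bench import r
np.set_printoptions(precision=4,suppress=True)
im=cv2.imread("pics/scene12.png"); 
P=pts(r.camera_model("scene"),np.load("scene12.npy"))
Q=BOX[0].inv().apply(P.reshape(-1,3)-BOX[1])
for k in range(20,33):
    b=Q[(Q[:,2]>k*.01)&(Q[:,2]<k*.01+.01)&(abs(Q[:,0])<.045)&(abs(Q[:,1])<.035)]
    if len(b)>4:
        f=b[abs(b[:,1])<.012]; print(k,len(b),"x",np.percentile(b[:,0],[2,50,98]),"y",np.percentile(b[:,1],[2,98]),np.median(f[:,0]) if len(f) else 0)
# rim check
m=(abs(Q[:,2]-.168)<.004)&(abs(Q[:,0])<.08)&(abs(Q[:,1])<.1)
b=Q[m]; print(len(b),np.percentile(b,[1,99],axis=0))
E
```

```text
21 21 x [0.0218 0.0226 0.0232] y [-0.0189  0.0223] 0.02269512230815408
22 28 x [0.022  0.0227 0.0232] y [-0.0218  0.0222] 0.02268959604737574
23 30 x [0.0222 0.0227 0.0237] y [-0.0198  0.0222] 0.022686306193470403
24 31 x [0.0221 0.0228 0.0234] y [-0.022   0.0208] 0.022686340168738963
25 31 x [0.0221 0.023  0.0235] y [-0.0213  0.0222] 0.022795641093845607
26 32 x [0.022  0.023  0.0235] y [-0.0207  0.0214] 0.02298001747812634
27 34 x [0.0225 0.0231 0.0238] y [-0.0212  0.0218] 0.02306562869218144
28 31 x [0.0226 0.0232 0.0237] y [-0.0222  0.0198] 0.023185718633168338
29 37 x [0.0226 0.0232 0.024 ] y [-0.0214  0.021 ] 0.023116039419532795
30 37 x [0.0228 0.0232 0.0238] y [-0.0187  0.021 ] 0.02325970138694271
31 37 x [0.0227 0.0234 0.0239] y [-0.0217  0.0219] 0.023378269958536414
32 46 x [0.0225 0.0235 0.0241] y [-0.0218  0.0209] 0.023445194016405758
346 [[-0.0437 -0.0791  0.1643]
 [ 0.0632  0.076   0.1715]]
```

Emit:
carry_out(increments="0 0 0 0 -0.0035 0.04 0.03; 0 0 0 0 -0.006 0.08 0.03; 0 0 0 0 -0.009 0.12 0.03; 0 0 0 0 -0.0115 0.16 0.03; 0 0 0 0 -0.0135 0.19 0.03")

```text
time: 15.42
ee_pos: [0.5409, 0.1706, 0.1349]
eef_rot: [0.767, -0.641, -0.023, 0.026]
ft_force: [1.0, -0.1, -2.1]
width: 0.046
```

```bash
python3 - <<'E'
from h import *
cur(BOX)
plan(BOX,[-.0105,0,.12],-3.7);plan(BOX,[-.0105,0,.108],-3.7)
E
```

```text
t 15.43 p [-0.0111  0.0006  0.1349] tilt/roll/spin [-4.  -0.1 -0. ] F [ 1.  -0.1 -2.1] w 0.046 q [-0.33  0.32 -0.05  1.66  0.    1.22 -1.78]
rot [0.3 0.1 0. ] shift [ 0.0006 -0.0017  0.0148] | world [0.542 0.17  0.12 ] dist 0.015 ang 0.3
rot [0.3 0.1 0. ] shift [ 0.0006 -0.0025  0.0268] | world [0.542 0.17  0.108] dist 0.027 ang 0.3
```

Emit:
carry_out(increments="0.2 0 0 0 -0.001 0.008 0.03; 0.2 0 0 0 -0.0017 0.015 0.03; 0.2 0 0 0 -0.002 0.019 0.03; 0.2 0 0 0 -0.002 0.022 0.03; 0.2 0 0 0 -0.002 0.024 0.03")

```text
time: 16.05
ee_pos: [0.543, 0.1714, 0.1156]
eef_rot: [0.767, -0.641, -0.021, 0.023]
ft_force: [-9.1, -2.8, 35.5]
width: 0.0459
```

```bash
python3 - <<'E'
from h import *
cur(BOX)
E
```

```text
t 16.05 p [-0.009   0.001   0.1156] tilt/roll/spin [-3.5 -0.1 -0. ] F [-9.1 -2.8 35.5] w 0.0459 q [-0.33  0.34 -0.05  1.68  0.    1.18 -1.78]
```

Emit:
carry_out(increments="0 0 0 0 0 0 0.03; 0 0 0 0 0 0 0.055; 0 0 0 0 0 0 0.065; 0 0 0 0 0 0 0.07; 0 0 0 0 0 0 0.07")

```text
time: 16.68
ee_pos: [0.5429, 0.1714, 0.1154]
eef_rot: [0.767, -0.641, -0.021, 0.023]
ft_force: [-0.3, 0.4, 0.4]
width: 0.0688
```

```bash
python3 - <<'E'
from h import *
from bench import r
cur(BOX)
im,d=r.camera("wrist"); cv2.imwrite("pics/w13.png",im)
E
```

```text
t 16.68 p [-0.0091  0.001   0.1154] tilt/roll/spin [-3.6 -0.1 -0. ] F [-0.3  0.4  0.4] w 0.0688 q [-0.34  0.34 -0.05  1.68  0.    1.18 -1.78]
```

View pics/w13.png

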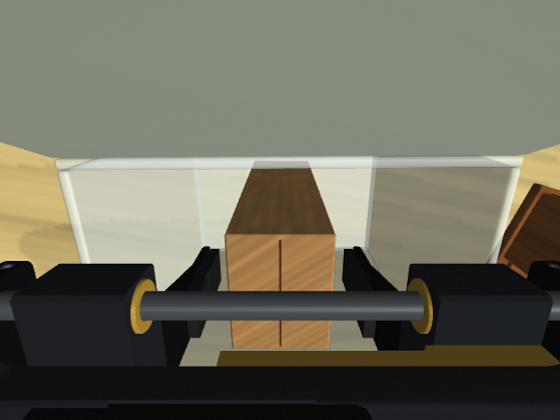

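Emit:
carry_out(increments="0 0 0 0 0 -0.02 0.07; 0 0 0 0 0.003 -0.06 0.07; 0 0 0 0 0.006 -0.115 0.07; 0 0 0 0 0.01 -0.17 0.07; 0 0 0 0 0.012 -0.22 0.05")

```text
time: 17.35
ee_pos: [0.5444, 0.1712, 0.3379]
eef_rot: [0.767, -0.641, -0.02, 0.023]
ft_force: [0.4, 0.7, 0.3]
width: 0.0654
```

```bash
python3 - <<'E'
from h import *
from bench import r
cur(BOX)
plan(BOX,[.05,-.02,.43],0);plan(BOX,[.15,-.045,.43],0);plan(BOX,[.15,-.045,.25],0)
im,d=r.camera("wrist"); cv2.imwrite("pics/w14.png",im); np.save("w14.npy",d)
E
python3 - <<'E'
import sys; sys.path.insert(0,'.')
from t2 import *
q=q0
for x,y,z in [(.05,-.02,.43),(.15,-.045,.43),(.15,-.045,.25),(.07,-.045,.27),(0,-.045,.22),(-.02,-.045,.175),(-.05,0,.176),(0,.078,.176),(0,-.078,.176)]:
    p=BOX[0].apply([x,y,z])+BOX[1]
    p0,_=FK(q)
    for s in np.linspace(0,1,6)[1:]: q=track(q,p0+s*(p-p0),ORB,n=3)
    print((x,y,z),q,np.linalg.norm(FK(q)[0]-p))
E
```

```text
t 17.35 p [-0.0076  0.0005  0.3379] tilt/roll/spin [-3.5 -0.1 -0. ] F [0.4 0.7 0.3] w 0.0654 q [-0.34  0.23 -0.04  1.36 -0.01  1.62 -1.77]
rot [3.5 0.1 0. ] shift [ 0.0203 -0.0519 -0.0955] | world [0.605 0.161 0.43 ] dist 0.111 ang 3.5
rot [3.5 0.1 0. ] shift [ 0.0454 -0.1517 -0.1016] | world [0.708 0.154 0.43 ] dist 0.188 ang 3.5
rot [3.5 0.1 0. ] shift [ 0.0458 -0.1626  0.0781] | world [0.708 0.154 0.25 ] dist 0.186 ang 3.5
(0.05, -0.02, 0.43) [-0.33  0.32 -0.02  1.05  0.    1.77 -1.74] 7.492211620721506e-06
(0.15, -0.045, 0.43) [-0.29  0.6   0.01  0.66 -0.01  1.89 -1.67] 5.415223450097751e-05
(0.15, -0.045, 0.25) [-0.28  0.54 -0.01  1.11  0.    1.49 -1.68] 4.76036016300005e-07
(0.07, -0.045, 0.27) [-0.29  0.35 -0.02  1.34  0.01  1.45 -1.7 ] 7.291308093741024e-07
(0, -0.045, 0.22) [-0.28  0.22 -0.04  1.61  0.01  1.31 -1.71] 5.167354385197965e-07
(-0.02, -0.045, 0.175) [-0.28  0.21 -0.04  1.72  0.01  1.21 -1.72] 1.8852118650463442e-07
(-0.05, 0, 0.176) [-0.34  0.16 -0.08  1.78  0.01  1.21 -1.81] 8.82192686968359e-08
(0, 0.078, 0.176) [-0.43  0.29 -0.11  1.61  0.03  1.24 -1.94] 7.785761854357648e-07
(0, -0.078, 0.176) [-0.23  0.25 -0.03  1.67  0.01  1.22 -1.65] 8.272737531785924e-07
```

View pics/w14.png

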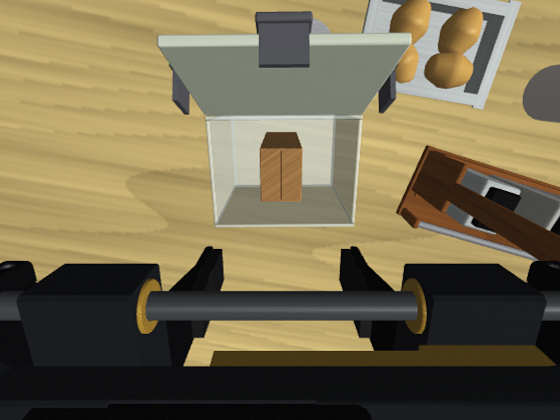

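The carton stands in the box, its top at (262–302, 132–150). Next I'll measure the lid angle and move behind it.

```bash
python3 - <<'E'
from h import *
from bench import r
np.set_printoptions(precision=4,suppress=True)
P=pts(r.camera_model("wrist"),np.load("w14.npy"))
Q=BOX[0].inv().apply(P.reshape(-1,3)-BOX[1]).reshape(P.shape)
for u,v in [(200,60),(240,60),(340,60),(380,60),(230,100),(330,100),(170,41),(400,41),(285,17),(285,60),(182,90),(387,90),(280,140),(270,180)]: print((u,v),Q[v,u])
a=np.array([Q[v,u] for u in range(200,380,5) for v in range(70,108,4)])
A=np.c_[a[:,2],np.ones(len(a))]; s=np.linalg.lstsq(A,a[:,0],rcond=None)[0]; print("lid angle",np.pi/2+np.arctan(s[0]),"x at .1685",s@[.1685,1])
E
```

```text
(200, 60) [0.1061 0.0538 0.2714]
(240, 60) [0.1062 0.0274 0.2709]
(340, 60) [ 0.1063 -0.039   0.2704]
(380, 60) [ 0.1062 -0.0654  0.2708]
(230, 100) [0.0802 0.0446 0.2114]
(330, 100) [ 0.0803 -0.0421  0.2111]
(170, 41) [0.1153 0.068  0.2853]
(400, 41) [ 0.1151 -0.0717  0.2875]
(285, 17) [ 0.1273 -0.0022  0.2892]
(285, 60) [ 0.1037 -0.0022  0.2975]
(182, 90) [0.0879 0.0778 0.2372]
(387, 90) [ 0.088  -0.0812  0.2415]
(280, 140) [0.032  0.002  0.1034]
(270, 180) [-0.004   0.0127  0.1611]
lid angle 1.690005513527126 x at .1685 0.0812398022592765
```

Emit:
carry_out(increments="1 0 0 0.008 -0.02 -0.04 0; 2.5 0 0 0.02 -0.05 -0.09 0; 3.5 0 0 0.033 -0.1 -0.1 0; 3.5 0 0 0.045 -0.15 -0.1 0; 3.5 0 0 0.0455 -0.153 -0.09 0")

```text
time: 18.02
ee_pos: [0.7128, 0.1545, 0.4192]
eef_rot: [0.767, -0.642, -0.001, -0.001]
ft_force: [-0.9, -0.5, -1.9]
width: 0.0137
```

```bash
python3 - <<'E'
from h import *
cur(BOX)
plan(BOX,[.15,-.045,.36],0);plan(BOX,[.15,-.045,.25],0)
E
```

```text
t 18.02 p [ 0.1551 -0.0458  0.4192] tilt/roll/spin [ 0.1 -0.1  0.1] F [-0.9 -0.5 -1.9] w 0.0137 q [-0.28  0.62  0.02  0.65 -0.02  1.87 -1.66]
rot [-0.1  0.1 -0.1] shift [-0.0007  0.0052  0.0592] | world [0.708 0.154 0.36 ] dist 0.059 ang 0.2
rot [-0.1  0.1 -0.1] shift [-0.0004  0.0054  0.1692] | world [0.708 0.154 0.25 ] dist 0.169 ang 0.2
```

Emit:
carry_out(increments="0 0 0 0 0.003 0.055 0; 0 0 0 0 0.005 0.11 0; 0 0 0 0 0.005 0.165 0; 0 0 0 0 0.015 0.168 0; 0 0 0 0 0.03 0.168 0")

```text
time: 18.65
ee_pos: [0.6822, 0.1496, 0.2504]
eef_rot: [0.767, -0.641, -0.001, -0.001]
ft_force: [4.0, 0.4, 3.9]
width: 0.0007
```

```bash
python3 - <<'E'
from h import *
cur(BOX)
hx,hz=.0615,.1685
for th,s in [(1.57,.085),(1.2,.088),(.8,.09),(.4,.09),(.15,.09),(0,.09)]:
    c=np.array([hx,hz])+s*np.array([-np.cos(th),np.sin(th)])+.008*np.array([np.sin(th),np.cos(th)])
    ov=.002; c=c-ov*np.array([np.sin(th),np.cos(th)])
    print(th); plan(BOX,[c[0]+.010,-.045,c[1]],0)
E
```

```text
t 18.65 p [ 0.1241 -0.0452  0.2504] tilt/roll/spin [ 0.  -0.1  0. ] F [4.  0.4 3.9] w 0.0007 q [-0.28  0.49 -0.01  1.19 -0.    1.46 -1.67]
1.57
rot [-0.   0.1 -0. ] shift [-0.0002  0.0467 -0.0032] | world [0.636 0.141 0.254] dist 0.047 ang 0.2
1.2
rot [-0.   0.1 -0. ] shift [-0.0001  0.0789 -0.0024] | world [0.604 0.136 0.253] dist 0.079 ang 0.2
0.8
rot [-0.   0.1 -0. ] shift [-1.00e-04  1.11e-01  1.31e-02] | world [0.573 0.13  0.237] dist 0.112 ang 0.2
0.4
rot [-0.   0.1 -0. ] shift [0.     0.1332 0.0412] | world [0.551 0.126 0.209] dist 0.139 ang 0.2
0.15
rot [-0.   0.1 -0. ] shift [1.000e-04 1.408e-01 6.240e-02] | world [0.544 0.125 0.188] dist 0.154 ang 0.2
0
rot [-0.   0.1 -0. ] shift [1.000e-04 1.427e-01 7.580e-02] | world [0.542 0.124 0.175] dist 0.162 ang 0.2
```

Contact with the lid (about 4 N). Now following the arc.

Emit:
carry_out(increments="0 0 0 0 0.02 -0.001 0; 0 0 0 0 0.035 -0.003 0; 0 0 0 0 0.05 -0.003 0; 0 0 0 0 0.065 -0.003 0; 0 0 0 0 0.08 -0.002 0")

```text
time: 19.27
ee_pos: [0.6025, 0.1354, 0.2528]
eef_rot: [0.767, -0.641, -0.0, -0.002]
ft_force: [2.2, 0.7, -0.1]
width: 0.0005
```

```bash
python3 - <<'E'
from h import *
from bench import r
cur(BOX)
im,d=r.camera("scene"); cv2.imwrite("pics/s15.png",cv2.resize(im[170:350,240:480],None,fx=3,fy=3,interpolation=cv2.INTER_CUBIC))
hx,hz=.0615,.1685
for th,s in [(1.2,.088),(1.0,.09),(.8,.09),(.6,.09),(.4,.09),(.15,.09),(0,.09)]:
    c=np.array([hx,hz])+s*np.array([-np.cos(th),np.sin(th)])+.008*np.array([np.sin(th),np.cos(th)])
    ov=.002; c=c-ov*np.array([np.sin(th),np.cos(th)])
    print(th,end=" "); plan(BOX,[c[0]+.010,-.045,c[1]],0)
E
```

```text
t 19.27 p [ 0.0432 -0.045   0.2528] tilt/roll/spin [ 0.1 -0.1  0. ] F [ 2.2  0.7 -0.1] w 0.0005 q [-0.28  0.3  -0.02  1.44  0.    1.4  -1.69]
1.2 rot [-0.1  0.2 -0. ] shift [ 0.     -0.0033  0.0003] | world [0.604 0.136 0.253] dist 0.003 ang 0.2
1.0 rot [-0.1  0.2 -0. ] shift [0.0001 0.014  0.0055] | world [0.587 0.133 0.247] dist 0.015 ang 0.2
0.8 rot [-0.1  0.2 -0. ] shift [0.0001 0.0288 0.0157] | world [0.573 0.13  0.237] dist 0.033 ang 0.2
0.6 rot [-0.1  0.2 -0. ] shift [0.0001 0.0413 0.0287] | world [0.561 0.128 0.224] dist 0.05 ang 0.2
0.4 rot [-0.1  0.2 -0. ] shift [0.0002 0.051  0.0439] | world [0.551 0.126 0.209] dist 0.067 ang 0.2
0.15 rot [-0.1  0.2 -0. ] shift [0.0002 0.0586 0.065 ] | world [0.544 0.125 0.188] dist 0.088 ang 0.2
0 rot [-0.1  0.2 -0. ] shift [0.0003 0.0605 0.0784] | world [0.542 0.124 0.175] dist 0.099 ang 0.2
```

View pics/s15.png

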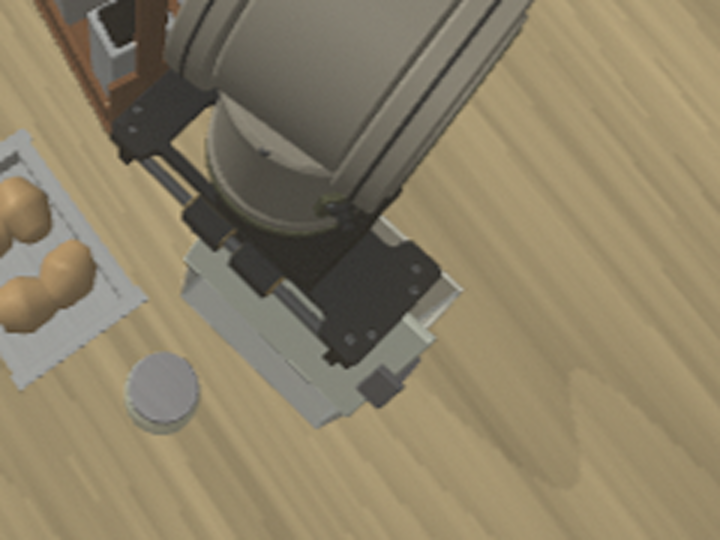

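Emit:
carry_out(increments="0 0 0 0 0.014 0.0055 0; 0 0 0 0 0.029 0.016 0; 0 0 0 0 0.0415 0.029 0; 0 0 0 0 0.051 0.044 0; 0 0 0 0 0.056 0.055 0")

```text
time: 19.95
ee_pos: [0.5455, 0.1253, 0.1978]
eef_rot: [0.767, -0.641, -0.0, -0.002]
ft_force: [1.3, -0.3, 1.5]
width: 0.0001
```

```bash
python3 - <<'E'
from h import *
cur(BOX)
plan(BOX,[-.0175,-.045,.185],0);plan(BOX,[-.02,-.045,.174],0)
E
```

```text
t 19.95 p [-0.0147 -0.0448  0.1978] tilt/roll/spin [ 0.1 -0.2  0. ] F [ 1.3 -0.3  1.5] w 0.0001 q [-0.28  0.2  -0.03  1.67  0.    1.26 -1.7 ]
rot [-0.1  0.2 -0. ] shift [0.0003 0.0029 0.0128] | world [0.543 0.125 0.185] dist 0.013 ang 0.2
rot [-0.1  0.2 -0. ] shift [0.0003 0.0054 0.0238] | world [0.54  0.124 0.174] dist 0.024 ang 0.2
```

Emit:
carry_out(increments="0 0 0 0 0.001 0.006 0; 0 0 0 0 0.003 0.013 0; 0 0 0 0 0.005 0.02 0; 0 0 0 0 0.0055 0.0235 0; 0 0 0 0 0.0055 0.0235 0")

```text
time: 20.58
ee_pos: [0.5408, 0.1246, 0.1767]
eef_rot: [0.767, -0.641, 0.0, -0.003]
ft_force: [-6.8, -1.4, 19.3]
width: 0.0001
```

```bash
python3 - <<'E'
from h import *
cur(BOX)
plan(BOX,[-.02,-.045,.25],0);plan(BOX,[-.057,0,.22],0)
E
```

```text
t 20.57 p [-0.0194 -0.0447  0.1767] tilt/roll/spin [ 0.3 -0.2  0. ] F [-6.8 -1.4 19.3] w 0.0001 q [-0.28  0.21 -0.03  1.72  0.01  1.21 -1.7 ]
rot [-0.3  0.2 -0. ] shift [ 0.0001  0.0002 -0.0733] | world [0.54  0.124 0.25 ] dist 0.073 ang 0.3
rot [-0.3  0.2 -0. ] shift [-0.0448  0.0374 -0.0434] | world [0.496 0.162 0.22 ] dist 0.073 ang 0.3
```

Emit:
carry_out(increments="0 0 0 0 0 -0.03 0; 0 0 0 -0.01 0.01 -0.08 0; 0 0 0 -0.025 0.04 -0.12 0; 0 0 0 -0.045 0.07 -0.14 0; 0 0 0 -0.045 0.08 -0.145 0")

```text
time: 21.2
ee_pos: [0.4525, 0.1557, 0.3229]
eef_rot: [0.768, -0.64, 0.001, -0.004]
ft_force: [0.2, 0.2, -0.4]
width: 0.0005
```

```bash
python3 - <<'E'
from h import *
from bench import r
cur(BOX)
for n in ("wrist","scene"):
    m=r.camera_model(n); im,d=r.camera(n); cv2.imwrite(f"pics/{n}16.png",im); np.save(f"{n}16.npy",d); np.save(f"{n}16E.npy",m["extrinsics"])
E
```

```text
t 21.2 p [-0.1008  0.0017  0.3229] tilt/roll/spin [ 0.4 -0.2 -0.1] F [ 0.2  0.2 -0.4] w 0.0005 q [-0.34 -0.03 -0.09  1.67 -0.    1.5  -1.81]
```

View pics/wrist16.png

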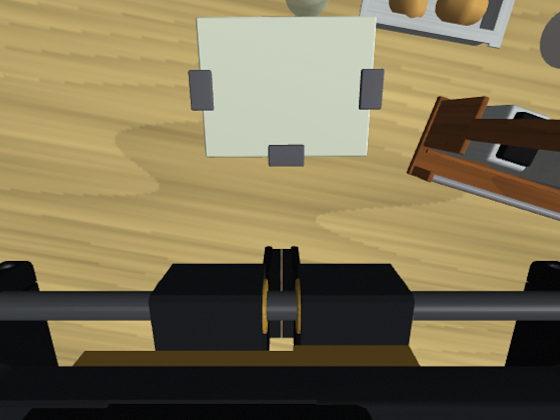

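View pics/scene16.png

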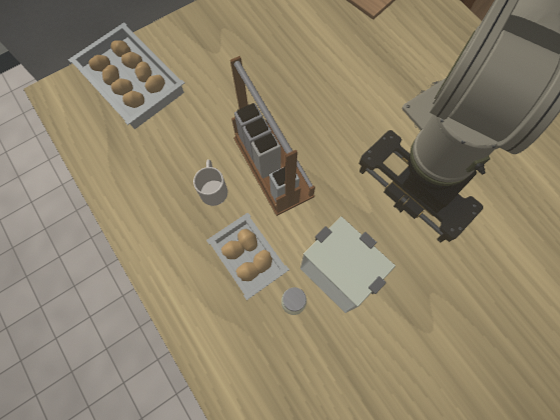

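The lid is shut. The wrist view shows the tabs at (201, 90), (372, 89) and (286, 155).

```bash
python3 - <<'E'
from h import *
from bench import r
np.set_printoptions(precision=4,suppress=True)
P=pts({"K":r.camera_model("wrist")["K"],"extrinsics":np.load("wrist16E.npy")},np.load("wrist16.npy"))
Q=BOX[0].inv().apply(P.reshape(-1,3)-BOX[1]).reshape(P.shape)
for u,v in [(201,90),(372,89),(286,155),(191,90),(210,90),(362,89),(381,89),(201,73),(201,106),(272,155),(301,155),(286,147),(286,163),(290,90),(290,40),(230,120)]: print((u,v),Q[v,u])
plan(BOX,[-.062,0,.25],0);plan(BOX,[-.062,0,.2],0)
E
```

```text
(201, 90) [0.0021 0.0725 0.1856]
(372, 89) [ 0.0032 -0.0787  0.1868]
(286, 155) [-0.0547 -0.0034  0.1867]
(191, 90) [0.0019 0.0811 0.1867]
(210, 90) [0.0021 0.0646 0.1852]
(362, 89) [ 0.0033 -0.0701  0.186 ]
(381, 89) [ 0.0033 -0.0868  0.1865]
(201, 73) [0.0159 0.0714 0.1862]
(201, 106) [-0.0115  0.0733  0.1863]
(272, 155) [-0.0547  0.0097  0.1876]
(301, 155) [-0.0548 -0.0174  0.1855]
(286, 147) [-0.0476 -0.0033  0.1848]
(286, 163) [-0.0622 -0.0034  0.1866]
(290, 90) [ 0.0028 -0.0066  0.1786]
(290, 40) [ 0.0438 -0.0062  0.1777]
(230, 120) [-0.0235  0.0488  0.1798]
rot [-0.3  0.2 -0. ] shift [-0.0001 -0.0379  0.072 ] | world [0.491 0.161 0.25 ] dist 0.081 ang 0.4
rot [-0.3  0.2 -0. ] shift [ 0.0001 -0.0376  0.122 ] | world [0.491 0.161 0.2  ] dist 0.128 ang 0.4
```

Emit:
carry_out(increments="0 0 0 0.002 -0.025 0.05 0; 0 0 0 0.004 -0.044 0.1 0; 0 0 0 0.005 -0.044 0.13 0; 0 0 0 0.005 -0.044 0.145 0; 0 0 0 0.005 -0.044 0.15 0")

```text
time: 21.92
ee_pos: [0.4984, 0.1558, 0.177]
eef_rot: [0.767, -0.642, 0.001, -0.003]
ft_force: [-34.9, -14.7, 76.4]
width: 0.0001
```

```bash
python3 - <<'E'
from h import *
cur(BOX)
E
```

```text
t 21.93 p [-0.0556 -0.0064  0.177 ] tilt/roll/spin [ 0.3 -0.1  0.1] F [-34.9 -14.7  76.4] w 0.0001 q [-0.32  0.14 -0.07  1.8   0.01  1.2  -1.79]
```

```bash
python3 - <<'E'
from h import *
plan(BOX,[-.055,-.004,.23],0);plan(BOX,[.003,-.0785,.23],0);plan(BOX,[.003,-.0785,.2],0)
E
```

```text
rot [-0.3  0.1 -0.1] shift [-0.0025 -0.0009 -0.053 ] | world [0.499 0.158 0.23 ] dist 0.053 ang 0.4
rot [-0.3  0.1 -0.1] shift [ 0.0719 -0.059  -0.0528] | world [0.569 0.095 0.23 ] dist 0.107 ang 0.4
rot [-0.3  0.1 -0.1] shift [ 0.0719 -0.0589 -0.0228] | world [0.569 0.095 0.2  ] dist 0.096 ang 0.4
```

Emit:
carry_out(increments="0 0 0 0 0 -0.03 0; 0 0 0 0.015 -0.012 -0.053 0; 0 0 0 0.045 -0.037 -0.053 0; 0 0 0 0.072 -0.059 -0.04 0; -0.3 0 0 0.072 -0.059 -0.023 0")

```text
time: 22.55
ee_pos: [0.5708, 0.0921, 0.1994]
eef_rot: [0.765, -0.644, -0.0, -0.0]
ft_force: [-0.5, 0.3, 0.3]
width: 0.0007
```

```bash
python3 - <<'E'
from h import *
cur(BOX);plan(BOX,[.003,-.0785,.177],0)
E
```

```text
t 22.55 p [ 0.0043 -0.082   0.1994] tilt/roll/spin [ 0.  -0.   0.4] F [-0.5  0.3  0.3] w 0.0007 q [-0.24  0.24  0.    1.62 -0.    1.28 -1.64]
rot [-0.   0.  -0.4] shift [-0.0035  0.0014  0.0224] | world [0.569 0.095 0.177] dist 0.023 ang 0.4
```

Emit:
carry_out(increments="0 0 0 -0.003 0.001 0.01 0; 0 0 0 -0.003 0.001 0.015 0; 0 0 0 -0.003 0.001 0.019 0; 0 0 0 -0.003 0.001 0.022 0; 0 0 0 -0.003 0.001 0.0225 0")

```text
time: 23.18
ee_pos: [0.5693, 0.0954, 0.1786]
eef_rot: [0.765, -0.644, 0.0, -0.001]
ft_force: [-8.3, -0.3, 16.0]
width: 0.0005
```

```bash
python3 - <<'E'
from h import *
cur(BOX)
E
```

```text
t 23.18 p [ 0.0034 -0.0785  0.1786] tilt/roll/spin [ 0.1 -0.1  0.4] F [-8.3 -0.3 16. ] w 0.0005 q [-0.24  0.25 -0.    1.65  0.    1.23 -1.64]
```

```bash
python3 - <<'E'
from h import *
plan(BOX,[.003,-.07,.22],0);plan(BOX,[.002,.073,.22],0);plan(BOX,[.002,.073,.2],0)
E
```

```text
rot [-0.1  0.1 -0.4] shift [-0.0085  0.0004 -0.0414] | world [0.567 0.104 0.22 ] dist 0.042 ang 0.4
rot [-0.1  0.1 -0.4] shift [-0.1515  0.0022 -0.0412] | world [0.541 0.244 0.22 ] dist 0.157 ang 0.4
rot [-0.1  0.1 -0.4] shift [-0.1515  0.0023 -0.0212] | world [0.541 0.244 0.2  ] dist 0.153 ang 0.4
```

Emit:
carry_out(increments="0 0 0 0 0 -0.035 0; 0 0 0 -0.04 0 -0.042 0; 0 0 0 -0.095 0.001 -0.042 0; 0 0 0 -0.15 0.002 -0.035 0; 0 0 -0.4 -0.151 0.002 -0.021 0")

```text
time: 23.8
ee_pos: [0.5397, 0.2498, 0.2001]
eef_rot: [0.77, -0.638, -0.0, -0.002]
ft_force: [-0.3, -0.6, -0.1]
width: 0.0004
```

```bash
python3 - <<'E'
from h import *
cur(BOX);plan(BOX,[.002,.073,.177],0)
E
```

```text
t 23.8 p [0.0017 0.0788 0.2001] tilt/roll/spin [ 0.2 -0.2 -0.5] F [-0.3 -0.6 -0.1] w 0.0004 q [-0.43  0.28 -0.1   1.58  0.03  1.28 -1.91]
rot [-0.2  0.2  0.5] shift [ 0.0059 -0.0002  0.0231] | world [0.541 0.244 0.177] dist 0.024 ang 0.6
```

Emit:
carry_out(increments="0 0 0 0.005 0 0.01 0; 0 0 0 0.005 0 0.015 0; 0 0 0 0.005 0 0.019 0; 0 0 0 0.005 0 0.0225 0; 0 0 0 0.005 0 0.0232 0")

```text
time: 24.42
ee_pos: [0.5413, 0.244, 0.1786]
eef_rot: [0.77, -0.638, 0.0, -0.003]
ft_force: [-6.3, -6.2, 17.1]
width: 0.0003
```

```bash
python3 - <<'E'
from h import *
cur(BOX);plan(BOX,[-.05,.02,.3],0);plan(BOX,[-.1,.0,.32],0)
E
```

```text
t 24.43 p [0.0023 0.0728 0.1786] tilt/roll/spin [ 0.3 -0.2 -0.4] F [-6.3 -6.2 17.1] w 0.0003 q [-0.42  0.29 -0.1   1.61  0.03  1.24 -1.9 ]
rot [-0.3  0.2  0.4] shift [ 0.052   0.0521 -0.1218] | world [0.499 0.183 0.3  ] dist 0.142 ang 0.6
rot [-0.3  0.2  0.4] shift [ 0.0715  0.1022 -0.1421] | world [0.454 0.154 0.32 ] dist 0.189 ang 0.6
```

Emit:
carry_out(increments="0 0 0 0 0 -0.035 0; 0 0 0 0.01 0.01 -0.08 0; 0 0 0 0.045 0.045 -0.12 0; 0 0 0 0.07 0.085 -0.14 0; 0 0 0 0.0715 0.102 -0.142 0")

```text
time: 25.05
ee_pos: [0.4538, 0.1521, 0.3223]
eef_rot: [0.769, -0.64, 0.001, -0.005]
ft_force: [0.3, 0.6, 0.0]
width: 0.0003
```

```bash
python3 - <<'E'
from h import *
from bench import r
np.set_printoptions(precision=4,suppress=True)
cur(BOX)
m=r.camera_model("wrist"); im,d=r.camera("wrist"); cv2.imwrite("pics/w17.png",im)
Q=BOX[0].inv().apply(pts(m,d).reshape(-1,3)-BOX[1]).reshape(420,560,3)
for c in ([-.055,-.0035],[.002,.0725],[.003,-.0785],[0,0],[.0,.05],[.0,-.05],[-.04,.04],[.04,0]):
    k=np.hypot(Q[...,0]-c[0],Q[...,1]-c[1])<.006; print(c,k.sum(),np.median(Q[k][:,2]))
im,d=r.camera("scene"); cv2.imwrite("pics/s17.png",im)
E
```

```text
t 25.05 p [-0.1002 -0.0021  0.3223] tilt/roll/spin [ 0.5 -0.2 -0.2] F [0.3 0.6 0. ] w 0.0003 q [-0.35 -0.03 -0.07  1.67 -0.    1.49 -1.8 ]
[-0.055, -0.0035] 123 0.1797653067946099
[0.002, 0.0725] 146 0.17995792965513732
[0.003, -0.0785] 146 0.1800324536350158
[0, 0] 145 0.1777818194817566
[0.0, 0.05] 144 0.17779973709139002
[0.0, -0.05] 143 0.1778945566090369
[-0.04, 0.04] 127 0.17779416548087423
[0.04, 0] 162 0.1778220275302442
```

View pics/w17.png

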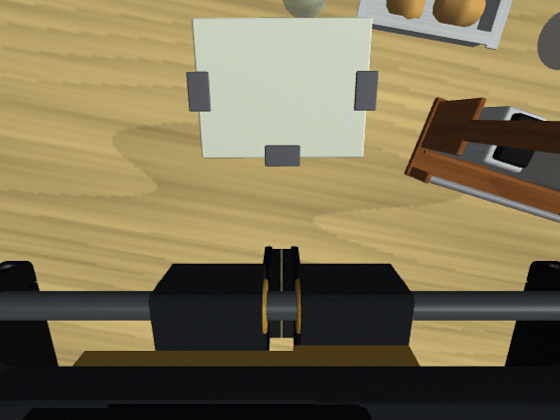

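View pics/s17.png

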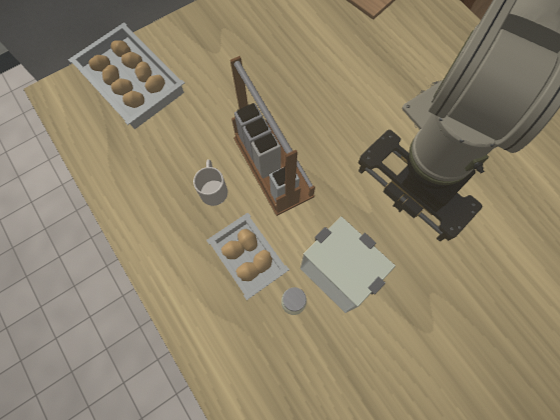

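The lid is flat and all three tabs stand 2 mm above it, down from 8 mm, so they are fully engaged. The robot is clear of everything, so I'm handing the job in.

```bash
python3 -c "
from bench import r
print(r.close_job())"
```

```text
the job is handed in; nothing more can be done
None
```

The carton is standing in the food box with the lid shut and all three snap tabs pressed down. I handed the job in at about 25 s; the hand-in reports no verdict.

**What I did**
- **Tipping:** I pressed closed fingertips on the carton's top near its front edge and dragged it forward. The hand's wide body would have hit the rack post if I had hooked the rear edge as suggested. The carton came to rest on the rail.
- **Moving:** I gripped it across its sides and lifted it out. On the first approach to the box the arm got stuck at two joint limits, so I took a detour to free it.
- **Placing:** I stood the carton upright in the box and let go.
- **Closing:** I pushed the lid over from behind and pressed the three tabs.

**Last checks**
- **Lid:** it reads flat from hinge to free edge, about 0.178 m high, as expected for shut within the 2 mm calibration.
- **Tabs:** all three tab faces stand about 2 mm above the lid, which is fully down.
- **Carton:** seen upright in the box and released before the lid closed. The shut lid now hides it, so I could not check it again.
- **Surroundings:** the tins, mug, jar and tray look unmoved in the scene picture; I judged this by eye and did not measure it.
- **Robot:** clear of everything, with no contact force.

**Not as gentle as planned**
- The carton reached the box floor slightly earlier than I had worked out, with about 35 N on the wrist before I released it.
- Pressing the front tab peaked at about 80 N on the wrist at the end of the move, below the 120 N limit. I pressed the other two with under 20 N.

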